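Clamp a case file for binding

ROBOT

A 7-joint arm with a two-finger parallel gripper is mounted at the origin on the work surface. World frame = base frame: x ahead of the robot, y to its left, z up, the work surface at z = 0. Lengths are in m, angles in rad, forces in N, time in s.
With the tool pointing down it reaches from about 0.4 to 0.875 m from the base axis. Payload 6.5 kg.
Tool frame: the origin (TCP) lies midway between the tips of the shut fingers; the grasp point (between the pads) lies 19 mm behind it (arm.grasp_offset is the distance from the TCP to the grasp point, in m); y points along the fingers, z is the direction in which the jaws open and shut, and the axes are right-handed (so a half turn about y gives the same grasp; the last joint's range is limited). The gripper opens to 88 mm and grips with 3 to 60 N. Pads are 18 mm wide; open, the fingers measure 123 mm over their backs; the gripper's body (75 mm by 187 mm) begins 45 mm behind the grasp point.
Start: joints at [-1.283, 0.536, -0.004, 1.538, 0.003, 1.067, -0.071], TCP at [0.225, 0.61, 0.213] pointing down, gripper open.
Joint ranges: [-2.7, 2.7], [-0.37, 2.16], [-1.27, 1.26], [0.24, 2.4], [-1.31, 4.45], [0.19, 1.91], [-2.76, 2.76]. Speed limits (rad/s): [2.39, 2.39, 3.14, 3.14, 3.14, 3.14, 3.14].

INTERFACE

Orientations are given as a unit quaternion [x, y, z, w].
In Python, from plant import arm gives the robot as it stands.
- The arm moves only by the tool arm_command, never from a script. Its argument "targets" is a list of rows, each a list of 2 entries, a list of its own where there are three numbers: the shift along the world's x, y, z in units of 30 mm (1.0 is 30 mm), then the turn, a rotation vector about the world's x, y, z in units of 6 degrees (1.0 is 6 degrees). A call has 1 to 5 rows; each row is the pose to reach, as a shift and turn from the pose commanded when the call began; what a row does not reach only later rows make up. A row lasts 1/12 s, in which the tool goes at most 41.7 mm and 7.16 degrees, less where a joint would pass 70% of its speed; a pose out of reach is approached as far as the arm can. A call with a gripper value outside its range is refused whole. "grip" is the finger opening in mm, from 0 to 88.1, set as the call begins (left out, the last holds). The fingers move at their own pace and stop on an object; the grip force is fixed at half the most. Time passes only in rows, so rows that repeat a pose let the fingers close. It gives the time, the measured TCP pose, the force and the opening at its end, in the units of the state.
- arm.read_state(): the state, without advancing time (a new reading comes with each control period).
- arm.get_image(name): name is "scene" or "side" or "wrist"; returns the picture (400x640x3 uint8, red, green, blue); there is no depth.
- arm.camera_info(name): a dict with "mtx" (3x3 intrinsics, pixels), "extrinsics" (4x4, takes a point from world to camera coordinates); the wrist camera has in their place "mount" (4x4, takes a point from camera to tool coordinates, whose origin is the TCP and whose axes are the tool frame's). Camera axes: x right, y up, looking along -z (the intrinsics and any distortion apply to the point x, -y, -z); pixel columns grow to the right and rows downward; lengths in m; the calibration is good to about 2 mm. A picture is of the moment at which its call begins: read the wrist's pose just before it. camera_info takes no time and is no camera call.
- arm.hand_in(): hands the job in, once; it reports no verdict.
The state is a dict: "t": time; "qpos": joint angles; "qvel": joint speeds; "tau": joint torques, N m; "tcp_pos": TCP position; "tcp_rot": TCP orientation; "wrist_force": force on the tool from outside, world axes, zero at the start; "wrist_torque": the same for the moment, N m; "grip_width": opening from 0.0 (shut) to 1.0 (fully open).
Only numpy, scipy, OpenCV 4.12 (cv2) and the standard library are available. Lean on these libraries where they do the work, as an engineer would, in place of code of your own. Each camera call takes 0.05 s, during which the arm holds its last target. There are 200 camera calls.

TASK

Push the case file back under the raised bar until its spine lies flush along the fence of the binding clamp. Then wind the bar down with the two T-knobs, turning them clockwise by turns and never more than about a quarter turn at a time so that the bar comes down level and ends level, until both knobs have stiffened and the bar holds the file firmly; do not crush it, and leave the other things on the desk alone.

Things in the scene. Friction and masses are not known exactly. Their poses are not given: they have to be found in the camera images.
- clamp: Binding clamp, a grey steel base plate 175 x 340 mm, top 22 mm above the table. Origin: on the table midway between its two upright screws, which stand at y = +130 and -130 mm. x axis: from the open front to the fence, level. The fence is a 36 mm high upright strip, its front face at x = +20 mm. The base's front edge is at x = -120 mm; a greyboard packing (top 31 to 34 mm up, it differs) lies on it.
- file_back (a point): Middle of the case file's spine edge, half-way up its thickness. The file is a stiff hard-cover A5 block, 148 mm front to back, 210 mm along the spine, 16 mm thick, about 0.3 kg, lying flat on the packing, spine towards the fence and slightly askew. Its x axis points from the front edge to the spine. Home: x of this point = +20 mm in the clamp's frame.
- file_front (a point): Middle of the file's front edge (the one facing the robot), half-way up the 16 mm thickness; 148 mm from file_back. It overhangs the base's front edge by 8 mm when home and by 35 to 53 mm at the start.
- casefile: The case file as a whole; origin in the middle of its underside, x axis towards the spine, z up.
- bar: Aluminium clamp bar 40 x 310 mm across the clamp, carried on both screws, with two springy rubber facings below. Origin: on the left screw's axis at the top of the bar; its y axis runs along the bar. It starts level, its facings 3 to 5 mm above the file; each end sinks 2.5 mm per rad of its knob. More than 4.5 mm out of level from screw to screw racks it.
- knob_left_grip (a point): Grip point of the black T-knob on the left (+y) screw: on its axis, 13 mm below the knob's top; a 34 mm round hub begins 21 mm below it. The grip is an upright plate 52 mm long (its x axis) and 13 mm wide. Clockwise from above lowers this end 2.5 mm per rad; the knob sinks too. It turns freely at about 0.15 N m and stays where left; each newton on its screw adds 0.0025 N m.
- knob_right_grip (a point): The same on the right (-y) screw. A firm hold is 40 to 100 N of the bar on the file in all, so about 20 to 50 N on each screw: the turning moment has then risen by about 0.05 to 0.12 N m. Over 130 N crushes the file.
- glue_stick: Bystander: white glue stick, 29 mm across, 94 mm tall, standing just off the clamp's left end. Origin under its centre.
- bodkin: Bystander: bodkin with a wooden handle, 150 mm long, 26 mm thick, lying just off the clamp's right end. Origin under its middle.
- camera: Bystander: black compact camera, 108 x 62 mm, standing on the left of the desk. Origin under its centre.
- mouse: Bystander: black computer mouse, 110 x 60 x 34 mm, on the left. Origin under its centre.
- stamp: Bystander: rubber stamp with a wooden handle, 78 mm tall, on the right. Origin under its centre.
- stapler: Bystander: black stapler, 150 x 36 mm, about 45 mm tall, on the right. Origin under its centre.
- id_booklet: Bystander: dark red identity booklet, 75 x 105 x 10 mm, lying in front on the left. Origin under its centre.

How it is judged:
On the way:
1. the file is flush along the fence, before the bar presses on it (x of file_back in the frame of clamp above 0.017 m and angle between the x axis of casefile and the x axis of clamp, either way round below 0.03 rad and contact force between bar and casefile below 1 N), for 0.2 s.
At the end, for the whole second after the job is handed in: The file's spine is within 3 mm of the fence and square to it within 0.03 rad, and the bar, level within 0.008 rad (2 mm from end to end), presses on it with 40 to 100 N (x of file_back in the frame of clamp above 0.017 m and angle between the x axis of casefile and the x axis of clamp, either way round below 0.03 rad and contact force between bar and casefile between 40 and 100 N and angle between bar's own z axis and vertical below 0.008 rad); the robot touches nothing.
It fails at once if the bar is racked: more than 4.5 mm out of level from screw to screw (0.018 rad) (angle between bar's own z axis and vertical above 0.018 rad).
It fails at once if the file is crushed: the bar presses on it with over 130 N (contact force between bar and casefile above 130 N).
It fails at once if a bystander is shifted by more than 20 mm (distance of any of glue_stick, bodkin, camera, mouse, stamp, stapler, id_booklet from where it was at the start of the episode above 0.02 m).
It also fails if it takes over 72 s, if anything falls off the work surface, if the arm or the gripper's body presses on something with over 40 N, if the wrist force passes 120 N, or if a joint passes its speed limit or range.

## Working session

There is one attempt and no reset: what is moved stays moved. The work goes in short steps, Python scripts to look and compute and a tool call to move; the robot and the scene stay as the last step left them, time stands still between calls to the robot, and variables do not carry over. Pictures are saved under pics/ and viewed, about 8 in all and at most 12, crops included, and the job is handed in when it is done.

Besides the shell and the picture viewer there is one more tool, called as a command line: name --argument value ..., lists and objects as JSON in quotes. arm_command: Moves the arm, as the interface text tells. Its arguments: {"type":"object","properties":{"targets":{"type":"array"},"grip":{"type":"number"}},"required":["targets"]}

```bash
ls; mkdir -p pics; python3 - <<'E'
from plant import arm
import cv2
s=arm.read_state()
print({k:(v if isinstance(v,float) else [round(float(x),3) for x in v]) for k,v in s.items() if k not in('qvel','tau')})
for n in('scene','side'):
    cv2.imwrite(f'pics/{n}0.png',cv2.cvtColor(arm.get_image(n),cv2.COLOR_RGB2BGR)); print(n,arm.camera_info(n))
print(arm.camera_info('wrist'))
E
```

```text
pics
{'t': 0.0, 'qpos': [-1.283, 0.537, -0.004, 1.539, 0.003, 1.067, -0.071], 'tcp_pos': [0.225, 0.609, 0.212], 'tcp_rot': [0.697, -0.124, 0.124, -0.695], 'wrist_force': [0.139, 0.198, -0.409], 'wrist_torque': [-0.037, -0.044, -0.04], 'grip_width': 0.999730430927146}
scene {'mtx': array([[439.17129615,   0.        , 324.22388681],
       [  0.        , 439.17129615, 199.66269247],
       [  0.        ,   0.        ,   1.        ]]), 'extrinsics': array([[-3.71357538e-02,  9.99309914e-01,  7.94932840e-04,
         3.83716916e-02],
       [-8.00814581e-01, -3.02352060e-02,  5.98148676e-01,
         3.66345049e-01],
       [ 5.97759937e-01,  2.15761081e-02,  8.01384757e-01,
        -1.59606414e+00],
       [ 0.00000000e+00,  0.00000000e+00,  0.00000000e+00,
         1.00000000e+00]])}
side {'mtx': array([[393.43031023,   0.        , 318.8384049 ],
       [  0.        , 393.43031023, 204.4482767 ],
       [  0.        ,   0.        ,   1.        ]]), 'extrinsics': array([[ 0.88389413, -0.46719794,  0.02138332, -0.46322281],
       [ 0.30035851,  0.60210823,  0.73976378, -0.2270292 ],
       [-0.35849119, -0.6474502 ,  0.67252681, -0.98360857],
       [ 0.        ,  0.        ,  0.        ,  1.        ]])}
{'mtx': array([[278.16184002,   0.        , 323.98241391],
       [  0.        , 278.16184002, 202.68008284],
       [  0.        ,   0.        ,   1.        ]]), 'mount': array([[ 6.09506041e-04, -9.56716696e-01, -2.91020259e-01,
        -7.53518301e-02],
       [-5.60942690e-04,  2.91019940e-01, -9.56716823e-01,
        -1.71232643e-01],
       [ 9.99999657e-01,  7.46370370e-04, -3.59284825e-04,
        -1.76859159e-04],
       [ 0.00000000e+00,  0.00000000e+00,  0.00000000e+00,
         1.00000000e+00]])}
```

View pics/scene0.png

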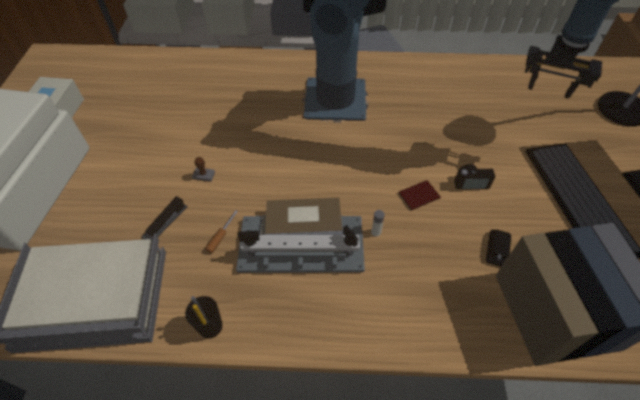

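View pics/side0.png

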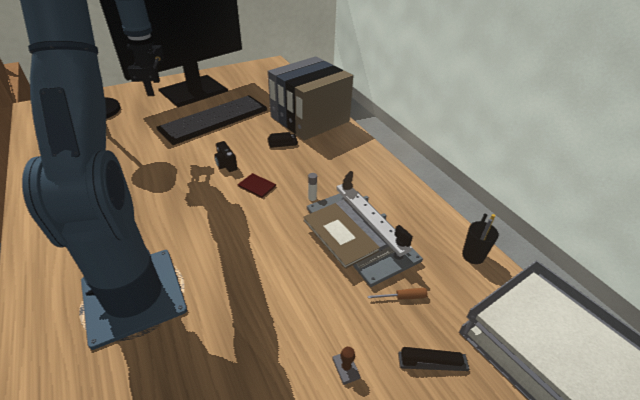

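The scene view shows the robot at the top, with the clamp at about (300,245), the file on it, the glue stick at (377,222) and the bodkin at (218,235). I'll enlarge the clamp in both views.

```bash
python3 - <<'E'
import cv2,numpy as np
a=cv2.imread('pics/scene0.png')[185:285,200:400]; b=cv2.imread('pics/side0.png')[165:295,290:440]
a=cv2.convertScaleAbs(cv2.resize(a,None,fx=4,fy=4,interpolation=cv2.INTER_CUBIC),alpha=1.6,beta=15)
cv2.imwrite('pics/a.png',a)
b=cv2.convertScaleAbs(cv2.resize(b,None,fx=4.5,fy=4.5,interpolation=cv2.INTER_CUBIC),alpha=1.4,beta=15)
cv2.imwrite('pics/b.png',b)
E
```

```text
(no output)
```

View pics/a.png

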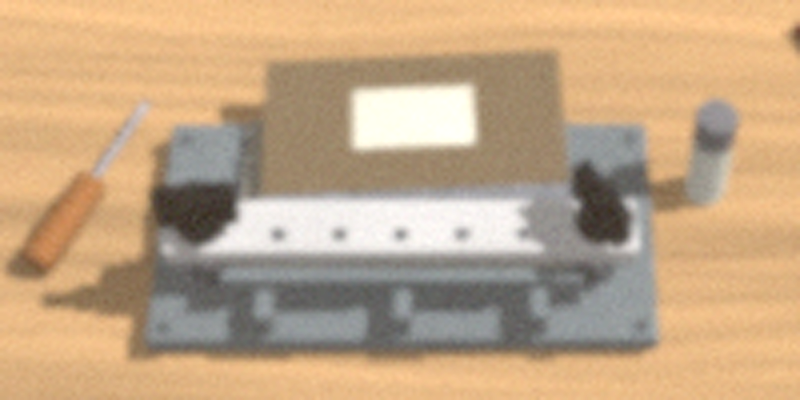

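View pics/b.png

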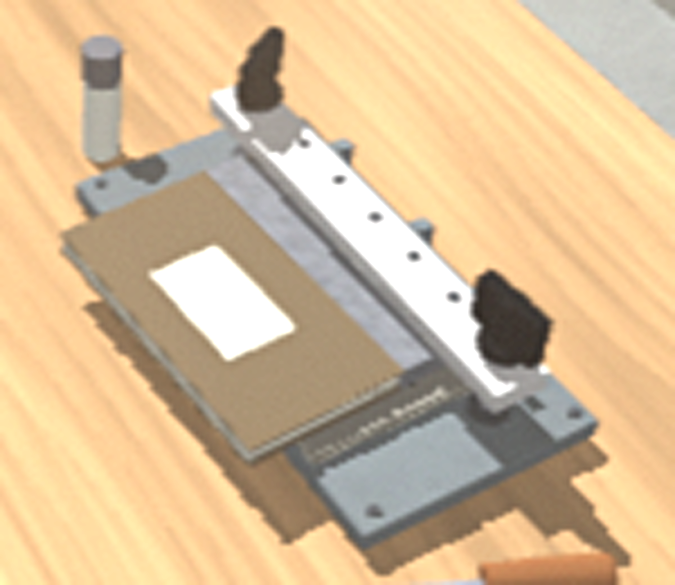

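```bash
cat > h.py <<'E'
import numpy as np, cv2
from scipy.spatial.transform import Rotation as R
from plant import arm
def cam(n, st=None):
    i=arm.camera_info(n); K=i['mtx']
    if n!='wrist': return K,i['extrinsics']
    T=np.eye(4); T[:3,:3]=R.from_quat(st['tcp_rot']).as_matrix(); T[:3,3]=st['tcp_pos']
    return K,np.linalg.inv(T@i['mount'])
def ray(uv,z,c):
    K,E=c; d=np.array([(uv[0]-K[0,2])/K[0,0],-(uv[1]-K[1,2])/K[1,1],-1.])
    o=-E[:3,:3].T@E[:3,3]; w=E[:3,:3].T@d
    return o+w*(z-o[2])/w[2]
def proj(p,c):
    K,E=c; q=E[:3,:3]@np.asarray(p)+E[:3,3]
    return np.array([K[0,2]+K[0,0]*q[0]/-q[2],K[1,2]+K[1,1]*q[1]/q[2]])
def st():
    s=arm.read_state(); print('t',round(s['t'],2),'p',np.round(s['tcp_pos'],4),'rotm',np.round(R.from_quat(s['tcp_rot']).as_matrix(),3).tolist(),'F',np.round(s['wrist_force'],1),'T',np.round(s['wrist_torque'],3),'g',round(s['grip_width']*88.1,1),'q',np.round(s['qpos'],2)); return s
E
python3 - <<'E'
from h import *
S=cam('scene');D=cam('side')
a=lambda u,v:(200+u/4,185+v/4); b=lambda u,v:(290+u/4.5,165+v/4.5)
for n,p,z in [('baseF-',(175,127),.022),('baseF+',(645,127),.022),('baseR-',(150,335),.022),('baseR+',(655,333),.022),('fileF-',(267,65),.0485),('fileF+',(557,53),.0485),('file spine- vis',(262,190),.0485),('file+ vis',(567,190),.0485),('glue',(706,198),0),('knobR',(198,190),.1),('knobL',(603,175),.1),('barR',(165,245),.065),('barL',(635,245),.065),('bodk',(65,225),.013),('bodktip',(145,105),.01)]:
    print('scene',n,np.round(ray(a(*p),z,S),3))
for n,p,z in [('baseF+',(80,190),.022),('baseF-',(365,535),.022),('baseR-',(592,425),.022),('fileF+',(65,238),.0485),('fileF-',(250,450),.0485),('file seen R -',(400,378),.0485),('glue',(100,155),0)]:
    print('side',n,np.round(ray(b(*p),z,D),3))
print(cam('wrist',arm.read_state())[1][:3,:3])
E
```

```text
scene baseF- [ 0.544 -0.249  0.022]
scene baseF+ [0.532 0.088 0.022]
scene baseR- [ 0.711 -0.241  0.022]
scene baseR+ [0.697 0.092 0.022]
scene fileF- [ 0.506 -0.184  0.048]
scene fileF+ [0.488 0.023 0.048]
scene file spine- vis [ 0.612 -0.176  0.048]
scene file+ vis [0.604 0.032 0.048]
scene glue [0.576 0.132 0.   ]
scene knobR [ 0.646 -0.208  0.1  ]
scene knobL [0.625 0.054 0.1  ]
scene barR [ 0.667 -0.231  0.065]
scene barL [0.656 0.076 0.065]
scene bodk [ 0.623 -0.315  0.013]
scene bodktip [ 0.518 -0.277  0.01 ]
side baseF+ [0.524 0.074 0.022]
side baseF- [ 0.539 -0.254  0.022]
side baseR- [ 0.706 -0.248  0.022]
side fileF+ [0.483 0.012 0.048]
side fileF- [ 0.5   -0.19   0.048]
side file seen R - [ 0.607 -0.183  0.048]
side glue [0.565 0.122 0.   ]
[[ 0.34699901  0.93786498 -0.0009802 ]
 [-0.89733158  0.33169783 -0.29115732]
 [-0.27274113  0.10191087  0.95667469]]
```

arm_command --targets '[[[0.5, -1.25, 0.1], [0, 0, 0.2]], [[1.0, -2.5, 0.2], [0, 0, 0.4]], [[1.5, -3.75, 0.3], [0, 0, 0.6]], [[2.0, -5.0, 0.4], [0, 0, 0.8]], [[2.5, -6.25, 0.5], [0, 0, 1.0]]]'

```text
t: 0.52
tcp_pos: [0.3005, 0.4201, 0.2281]
tcp_rot: [0.702, -0.087, 0.087, -0.701]
wrist_force: [0.4, -0.2, 0.6]
grip_width: 1.003
```

arm_command --targets '[[[0.5, -1.25, 0.1], [0, 0, 0.2]], [[1.0, -2.5, 0.2], [0, 0, 0.4]], [[1.5, -3.75, 0.3], [0, 0, 0.6]], [[2.0, -5.0, 0.4], [0, 0, 0.8]], [[2.5, -6.25, 0.5], [0, 0, 1.0]]]'

```text
t: 0.93
tcp_pos: [0.3753, 0.2327, 0.2434]
tcp_rot: [0.705, -0.051, 0.051, -0.705]
wrist_force: [0.6, 0.5, -0.8]
grip_width: 0.998
```

arm_command --targets '[[[0.5, -1.25, 0.1], [0, 0, 0.2]], [[1.0, -2.5, 0.2], [0, 0, 0.4]], [[1.5, -3.75, 0.3], [0, 0, 0.6]], [[2.0, -5.0, 0.4], [0, 0, 0.8]], [[2.5, -6.25, 0.5], [0, 0, 1.0]]]'

```text
t: 1.35
tcp_pos: [0.4503, 0.0452, 0.2585]
tcp_rot: [-0.707, 0.014, -0.014, 0.707]
wrist_force: [0.6, 0.9, 0.1]
grip_width: 1.0
```

arm_command --targets '[[[0.5, -1.25, 0], [0, 0, 0.2]], [[1.0, -2.5, 0], [0, 0, 0.4]], [[1.3, -3.7, 0], [0, 0, 0.6]], [[1.3, -4.2, 0], [0, 0, 0.7]], [[1.3, -4.2, 0], [0, 0, 0.7]]]'

```text
t: 1.77
tcp_pos: [0.4888, -0.0836, 0.2581]
tcp_rot: [0.708, 0.009, -0.01, -0.706]
wrist_force: [-0.6, 0.2, 0.5]
grip_width: 1.0
```

```bash
python3 - <<'E'
from h import *
s=st(); im=arm.get_image('wrist')
np.save('w1.npy',np.r_[s['tcp_pos'],s['tcp_rot']])
cv2.imwrite('pics/w1.png',cv2.convertScaleAbs(cv2.cvtColor(im,cv2.COLOR_RGB2BGR),alpha=1.4,beta=10))
E
```

```text
t 1.77 p [ 0.4888 -0.0836  0.2581] rotm [[1.0, -0.0, -0.027], [0.027, -0.002, 1.0], [-0.001, -1.0, -0.002]] F [-0.6  0.2  0.5] T [ 0.045 -0.008 -0.009] g 88.1 q [-0.25  0.23  0.38  1.91 -0.09  1.03  1.77]
```

View pics/w1.png

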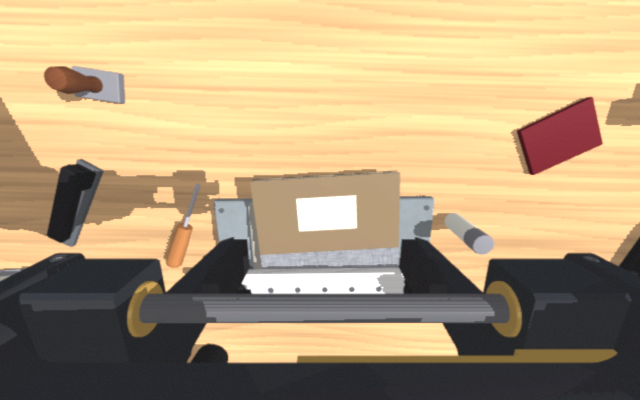

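```bash
python3 - <<'E'
from h import *
w=np.load('w1.npy'); c=cam('wrist',dict(tcp_pos=w[:3],tcp_rot=w[3:]))
for n,p,z in [('baseF-',(214,199),.022),('baseF+',(432,198),.022),('fileF-',(251,181),.0485),('fileF+',(398,172),.0485),('spine seam-',(260,254),.0485),('seam+',(400,249),.0485),('bar holes-',(270,290),.075),('bar holes+',(378,289),.075),('bar front-',(245,270),.07),('bar front+',(405,267),.07)]:
    print(n,np.round(ray(p,z,c),4))
E
```

```text
baseF- [ 0.5359 -0.2506  0.022 ]
baseF+ [0.5254 0.0814 0.022 ]
fileF- [ 0.5003 -0.1858  0.0485]
fileF+ [0.4821 0.0183 0.0485]
spine seam- [ 0.6132 -0.1777  0.0485]
seam+ [0.599  0.0335 0.0485]
bar holes- [ 0.6577 -0.159   0.075 ]
bar holes+ [ 6.516e-01 -2.000e-04  7.500e-02]
bar front- [ 0.6284 -0.1954  0.07  ]
bar front+ [0.617  0.0371 0.07  ]
```

arm_command --targets '[[[-0.6, 0, -1.1], [0, 0, 0.08]], [[-1.1, 0, -2.3], [0, 0, 0.08]], [[-1.1, 0, -3.6], [0, 0, 0.08]], [[-1.1, 0, -4.9], [0, 0, 0.08]], [[-1.1, 0, -5.9], [0, 0, 0.08]]]'

```text
t: 2.23
tcp_pos: [0.4548, -0.0764, 0.079]
tcp_rot: [-0.706, -0.015, 0.016, 0.707]
wrist_force: [1.0, 1.5, -0.1]
grip_width: 0.995
```

arm_command --targets '[[[0, 0, -1.0], [0, 0, 0]], [[0, 0, -1.7], [0, 0, 0]], [[0, 0, -1.7], [0, 0, 0]]]'

```text
t: 2.48
tcp_pos: [0.4531, -0.0764, 0.027]
tcp_rot: [-0.706, -0.013, 0.018, 0.708]
wrist_force: [-0.5, 0.5, -0.8]
grip_width: 1.001
```

arm_command --targets '[[[0.2, 0, 0], [0, 0, 0]], [[0.5, 0.02, 0], [0, 0, 0]], [[0.8, 0.03, 0], [0, 0, 0]], [[1.1, 0.04, 0], [0, 0, 0]], [[1.3, 0.05, 0], [0, 0, 0]]]'

```text
t: 2.9
tcp_pos: [0.4981, -0.077, 0.0316]
tcp_rot: [0.707, 0.016, -0.014, -0.707]
wrist_force: [0.1, 0.4, 0.1]
grip_width: 0.996
```

```bash
python3 - <<'E'
from h import *
s=st()
E
```

```text
t 2.9 p [ 0.4981 -0.077   0.0316] rotm [[0.999, 0.004, -0.043], [0.043, -0.0, 0.999], [0.004, -1.0, -0.0]] F [0.1 0.4 0.1] T [ 0.046  0.013 -0.043] g 87.8 q [-0.14  0.59  0.26  2.05 -0.28  0.53  1.93]
```

arm_command --targets '[[[0.15, 0, 0], [0, 0, 0]], [[0.3, 0, 0], [0, 0, 0]], [[0.3, 0, 0], [0, 0, 0]]]'

```text
t: 3.15
tcp_pos: [0.5053, -0.0772, 0.0305]
tcp_rot: [0.707, 0.015, -0.015, -0.707]
wrist_force: [-0.3, 0.5, -0.1]
grip_width: 1.003
```

arm_command --targets '[[[0.1, 0, 0], [0, 0, 0]], [[0.2, 0, 0], [0, 0, 0]], [[0.2, 0, 0], [0, 0, 0]]]'

```text
t: 3.4
tcp_pos: [0.5107, -0.0773, 0.0303]
tcp_rot: [0.707, 0.015, -0.015, -0.707]
wrist_force: [-0.8, -0.3, 0.6]
grip_width: 1.004
```

```bash
python3 - <<'E'
from h import *
s=st(); D=arm.get_image('side')[160:300,280:450]
im=cv2.cvtColor(D,cv2.COLOR_RGB2BGR)
cv2.imwrite('pics/p1.png',cv2.convertScaleAbs(cv2.resize(im,None,fx=4,fy=4,interpolation=cv2.INTER_CUBIC),alpha=1.4,beta=15))
E
```

```text
t 3.4 p [ 0.5107 -0.0773  0.0303] rotm [[0.999, 0.0, -0.042], [0.042, -0.0, 0.999], [0.0, -1.0, -0.0]] F [-0.8 -0.3  0.6] T [0.025 0.037 0.009] g 88.4 q [-0.14  0.61  0.26  2.01 -0.28  0.55  1.93]
```

View pics/p1.png

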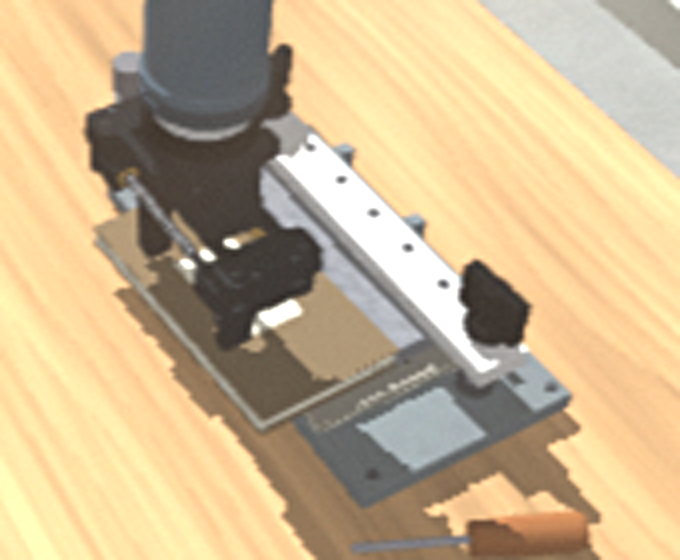

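```bash
python3 - <<'E'
from h import *
s=arm.read_state();D=cam('side'); M=R.from_quat(s['tcp_rot']).as_matrix()
for dz in(.044,-.044):
    p=s['tcp_pos']+M@[0,0,dz]; u=proj(p,D); print(p,u,(u-[280,160])*4)
for p in [(100,240),(262,425),(395,355)]: print(ray((280+p[0]/4,160+p[1]/4),.0485,D))
E
```

```text
[ 0.50844577 -0.03332767  0.0302696 ] [319.68106697 229.64710849] [158.72426789 278.58843398]
[ 0.51214396 -0.12124993  0.03027026] [336.05578919 250.04454759] [224.22315677 360.17819036]
[0.48021856 0.00400931 0.0485    ]
[ 0.49790837 -0.19298463  0.0485    ]
[ 0.60764869 -0.18218325  0.0485    ]
```

The file has not moved: its front edge is still at x ≈ 0.48–0.50. The open fingertips sit about 18 mm higher than the TCP and passed over the file. I'll back off, go lower and push again.

arm_command --targets '[[[0, 0, 0.4], [0, 0, 0]], [[-1.0, 0, 0.4], [0, 0, 0]], [[-2.1, 0, 0.4], [0, 0, 0]], [[-2.1, -0.2, -0.6], [0, 0, 0]], [[-2.1, -0.2, -0.6], [0, 0, 0]]]'

```text
t: 3.87
tcp_pos: [0.4437, -0.0837, 0.0108]
tcp_rot: [-0.707, -0.013, 0.016, 0.707]
wrist_force: [-0.2, 0.2, 0.7]
grip_width: 0.998
```

```bash
python3 - <<'E'
from h import *
s=st(); D=arm.get_image('side')[160:300,280:450]
im=cv2.cvtColor(D,cv2.COLOR_RGB2BGR)
cv2.imwrite('pics/p2.png',cv2.convertScaleAbs(cv2.resize(im,None,fx=4,fy=4,interpolation=cv2.INTER_CUBIC),alpha=1.4,beta=15))
E
```

```text
t 3.87 p [ 0.4437 -0.0837  0.0108] rotm [[0.999, -0.005, -0.041], [0.041, 0.0, 0.999], [-0.005, -1.0, 0.0]] F [-0.2  0.2  0.7] T [ 0.044 -0.019 -0.04 ] g 87.9 q [-0.1   0.58  0.22  2.17 -0.3   0.42  1.98]
```

View pics/p2.png

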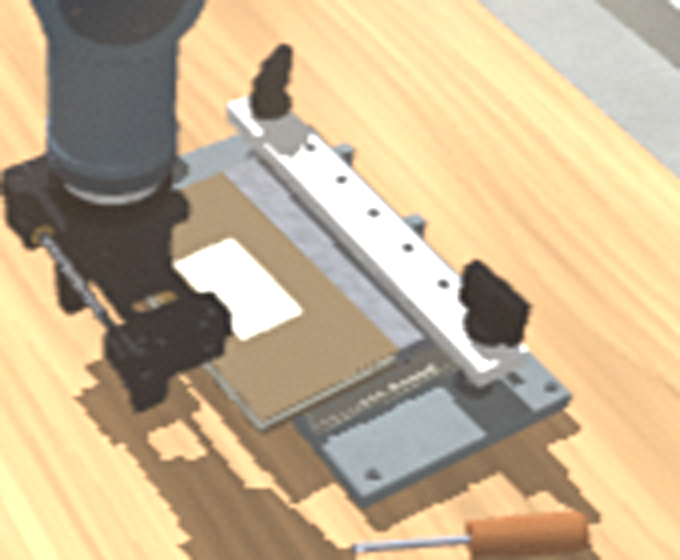

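arm_command --targets '[[[0.4, 0.01, 0], [0, 0, 0]], [[0.8, 0.02, 0], [0, 0, 0]], [[1.2, 0.04, 0], [0, 0, 0]], [[1.6, 0.06, 0], [0, 0, 0]], [[1.9, 0.06, 0], [0, 0, 0]]]'

```text
t: 4.33
tcp_pos: [0.506, -0.081, 0.0136]
tcp_rot: [-0.707, -0.015, 0.015, 0.707]
wrist_force: [-3.4, -1.1, 3.1]
grip_width: 0.999
```

arm_command --targets '[[[0.1, 0, 0], [0, 0, 0]], [[0.2, 0, 0], [0, 0, 0]], [[0.2, 0, 0], [0, 0, 0]]]'

```text
t: 4.58
tcp_pos: [0.5104, -0.0814, 0.0126]
tcp_rot: [-0.707, -0.015, 0.015, 0.707]
wrist_force: [-1.1, 0.8, -0.3]
grip_width: 0.996
```

```bash
python3 - <<'E'
from h import *
s=st(); D=arm.get_image('side')[160:300,280:450]
im=cv2.cvtColor(D,cv2.COLOR_RGB2BGR)
cv2.imwrite('pics/p3.png',cv2.convertScaleAbs(cv2.resize(im,None,fx=4,fy=4,interpolation=cv2.INTER_CUBIC),alpha=1.4,beta=15))
E
```

```text
t 4.58 p [ 0.5104 -0.0814  0.0126] rotm [[0.999, -0.0, -0.042], [0.042, 0.0, 0.999], [-0.0, -1.0, 0.0]] F [-1.1  0.8 -0.3] T [0.125 0.28  0.079] g 87.8 q [-0.12  0.65  0.24  2.01 -0.3   0.52  1.95]
```

View pics/p3.png

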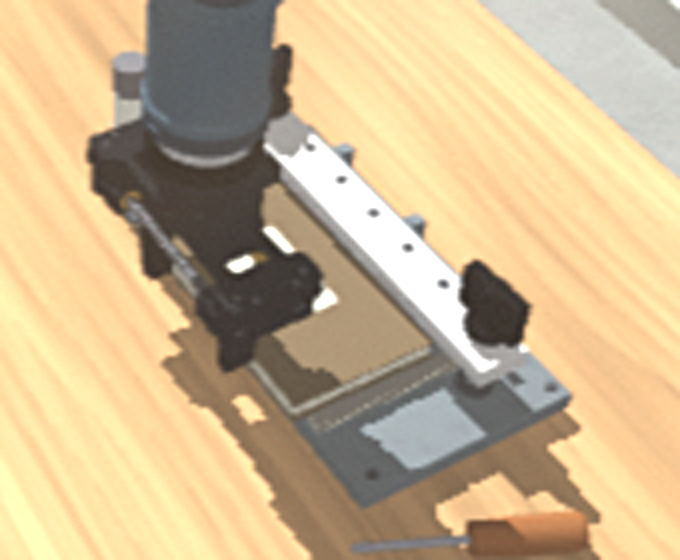

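The file now moves. Its right front corner is at (295,412) in the crop. I'll go on in small steps until the force rises at the fence.

arm_command --targets '[[[0.1, 0, 0], [0, 0, 0]], [[0.1, 0, 0], [0, 0, 0]]]'

```text
t: 4.8
tcp_pos: [0.5132, -0.0815, 0.0123]
tcp_rot: [0.707, 0.015, -0.015, -0.707]
wrist_force: [-1.3, 0.9, 0.3]
grip_width: 0.996
```

arm_command --targets '[[[0.1, 0, 0], [0, 0, 0]], [[0.1, 0, 0], [0, 0, 0]]]'

```text
t: 4.97
tcp_pos: [0.5133, -0.0815, 0.0119]
tcp_rot: [-0.707, -0.013, 0.017, 0.707]
wrist_force: [-7.5, -0.1, 7.4]
grip_width: 1.0
```

arm_command --targets '[[[0.05, 0, 0], [0, 0, 0]], [[0.05, 0, 0], [0, 0, 0]]]'

```text
t: 5.13
tcp_pos: [0.5133, -0.0815, 0.0117]
tcp_rot: [-0.706, -0.012, 0.018, 0.707]
wrist_force: [-11.1, -1.1, 10.8]
grip_width: 1.001
```

```bash
python3 - <<'E'
from h import *
s=st()
print(ray((280+295/4,160+412/4),.0485,cam('side')))
E
```

```text
t 5.13 p [ 0.5133 -0.0815  0.0117] rotm [[0.999, -0.008, -0.041], [0.041, 0.001, 0.999], [-0.008, -1.0, 0.001]] F [-11.1  -1.1  10.8] T [0.15  2.349 0.105] g 88.2 q [-0.12  0.65  0.24  2.   -0.3   0.53  1.95]
[ 0.52232994 -0.1934714   0.0485    ]
```

arm_command --targets '[[[-0.4, 0, 0], [0, 0, 0]], [[-0.9, 0, 0], [0, 0, 0]], [[-0.9, 0, 1.2], [0, 0, 0]], [[-0.9, 0, 2.5], [0, 0, 0]], [[-0.2, 0, 3.6], [0, 0, 0]]]'

```text
t: 5.55
tcp_pos: [0.5085, -0.0822, 0.1216]
tcp_rot: [-0.707, -0.013, 0.015, 0.707]
wrist_force: [0.5, -0.6, -1.0]
grip_width: 1.003
```

arm_command --targets '[[[0.5, 0, 1.2], [0, 0, 0]], [[1.0, 0, 2.4], [0, 0, 0]], [[1.8, 0, 3.4], [0, 0, 0]], [[2.4, 0, 4.5], [0, 0, 0]], [[2.4, 0, 4.5], [0, 0, 0]]]'

```text
t: 5.97
tcp_pos: [0.591, -0.0817, 0.2624]
tcp_rot: [0.707, 0.02, -0.01, -0.706]
wrist_force: [0.6, -0.3, 0.8]
grip_width: 1.002
```

```bash
python3 - <<'E'
from h import *
s=st(); im=arm.get_image('wrist')
np.save('w2.npy',np.r_[s['tcp_pos'],s['tcp_rot']])
im=cv2.cvtColor(im,cv2.COLOR_RGB2BGR); cv2.imwrite('pics/w2raw.png',im)
cv2.imwrite('pics/w2.png',cv2.convertScaleAbs(cv2.resize(im[100:340,165:485],None,fx=2.5,fy=2.5,interpolation=cv2.INTER_CUBIC),alpha=1.6,beta=15))
E
```

```text
t 5.97 p [ 0.591  -0.0817  0.2624] rotm [[0.999, 0.015, -0.043], [0.043, -0.001, 0.999], [0.015, -1.0, -0.002]] F [ 0.6 -0.3  0.8] T [ 0.065 -0.023 -0.009] g 88.3 q [-0.22  0.4   0.38  1.66 -0.17  1.09  1.82]
```

View pics/w2.png

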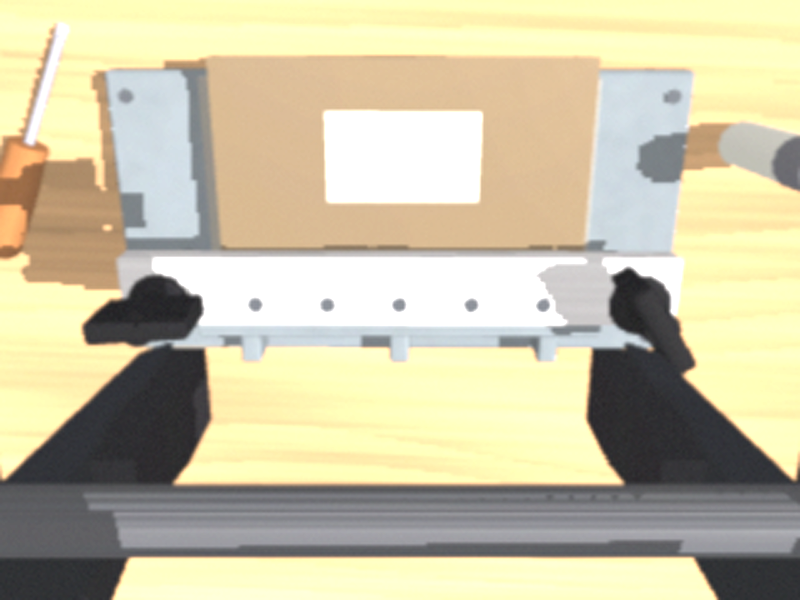

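```bash
cat > fit.py <<'E'
from h import *
from scipy.optimize import least_squares, differential_evolution
w=np.load('w2.npy'); W=cam('wrist',dict(tcp_pos=w[:3],tcp_rot=w[3:]))
q=lambda u,v:(165+u/2.5,100+v/2.5)
P={n:ray(q(*p),z,W) for n,p,z in [('bF-',(108,70),.022),('bF+',(691,71),.022),('fF-',(207,58),.0485),('fF+',(600,58),.0485)]}
for k,v in P.items(): print(k,np.round(v,4))
d=P['bF+']-P['bF-']; yaw=np.arctan2(-d[0],d[1]); f=P['fF+']-P['fF-']; fy=np.arctan2(-f[0],f[1])
m=(P['bF+']+P['bF-'])/2; x=np.array([np.cos(yaw),np.sin(yaw),0]); y=np.array([-x[1],x[0],0])
O=m+.12*x; O[2]=0
print('yaw',yaw,'file',fy,'len',np.linalg.norm(d),np.linalg.norm(f),'O',O,'overhang',(m-(P['fF+']+P['fF-'])/2)@x)
C=[(W,cv2.imread('pics/w2raw.png')),(cam('side'),cv2.imread('pics/side0.png')),(cam('scene'),cv2.imread('pics/scene0.png'))]
masks=[(c,(im.max(2)<[75,60,50][i]).astype(np.uint8)) for i,(c,im) in enumerate(C)]
SS=4
def sil(p,c,shape,box):
    X,Y,z,a,hh=p; r=np.array([np.cos(a),np.sin(a)]);n=np.array([-r[1],r[0]])
    pl=[np.r_[[X,Y]+r*i*.026+n*j*.0065,z+k] for i in(-1,1) for j in(-1,1) for k in(.013,-.021)]
    t=np.linspace(0,6.283,24); hb=[np.r_[X+.017*np.cos(b),Y+.017*np.sin(b),z+k] for b in t for k in(-.021,-.021-hh)]
    x0,y0,x1,y1=box; o=np.zeros(((y1-y0)*SS,(x1-x0)*SS),np.uint8)
    for S in(pl,hb):
        uv=((np.array([proj(s,c) for s in S])-[x0,y0]+.5)*SS).astype(np.float32)
        cv2.fillConvexPoly(o,cv2.convexHull(uv).round().astype(np.int32),1)
    return cv2.resize(o.astype(np.float32),(x1-x0,y1-y0),interpolation=cv2.INTER_AREA)
for nm,s,prev in(('left',1,-1.0),('right',-1,0)):
    A=O+s*.13*y
    boxes=[]
    for c,m_ in masks:
        u=proj(np.r_[A[:2],.1],c); h=45 if c is W else 22
        boxes.append([int(u[0])-h,int(u[1])-h,int(u[0])+h,int(u[1])+h])
    boxes[0][3]=min(boxes[0][3],100+int((372 if s>0 else 345)/2.5))
    def cost(p,pr=0):
        e=0
        for i,((c,m_),b) in enumerate(zip(masks,boxes)):
            S=sil(p,c,None,b); M=m_[b[1]:b[3],b[0]:b[2]]
            if i==0: 
                vv,uu=np.mgrid[b[1]:b[3],b[0]:b[2]]; keep=vv<100+(342/2.5) if s<0 else (vv<100+345/2.5)|(uu>165+640/2.5)&(vv<100+375/2.5)&((uu-165)*2.5-640>(( vv-100)*2.5-345)*0.5)
                S=S*keep;M=M*keep
            else: k=1
            e+=np.abs(S-M).sum()/max(M.sum(),1)
            if pr: print(i,round(float(np.abs(S-M).sum()/max(M.sum(),1)),2),M.sum())
        return e
    r=differential_evolution(cost,[(A[0]-.006,A[0]+.006),(A[1]-.006,A[1]+.006),(.075,.13),(-np.pi/2,np.pi/2),(.005,.03)],seed=1,maxiter=40,popsize=12)
    print(nm,'axis0',np.round(A,4),'fit',np.round(r.x,4),r.fun); cost(r.x,1)
E
time python3 fit.py
```

```text
bF- [ 0.5398 -0.2498  0.022 ]
bF+ [0.5262 0.0828 0.022 ]
fF- [ 0.5296 -0.186   0.0485]
fF+ [0.5208 0.0226 0.0485]
yaw 0.04079739839017585 file 0.04243271075363961 len 0.3328595986126806 0.20878575367371427 O [ 0.65289691 -0.07858535  0.        ] overhang 0.007710222455324751
left axis0 [0.6476 0.0513 0.    ] fit [0.6476 0.0508 0.1095 0.6826 0.0051] 1.110757006151743
0 0.2 770
1 0.4 115
2 0.51 190
right axis0 [ 0.6582 -0.2085  0.    ] fit [ 0.6574 -0.209   0.1059 -1.413   0.005 ] 0.8241058628622033
0 0.12 910
1 0.33 283
2 0.37 248
real	0m16.285s
user	0m16.766s
sys	0m0.080s
```

The file is flush: the overhang is 7.7 mm against 8 mm at home, and its yaw is within 0.002 rad of the clamp's. The left knob's grip is at about (0.6475, 0.051) with its plate at +39°. The right one's is at (0.6575, -0.209), plate at -81°. Both grips are at z ≈ 0.108. I'll go to the left knob.

arm_command --targets '[[[0.4, 0.9, -0.6], [0, 0, 1.15]], [[0.8, 1.8, -1.2], [0, 0, 2.3]], [[1.2, 2.7, -1.8], [0, 0, 3.45]], [[1.6, 3.6, -2.5], [0, 0, 4.6]], [[1.9, 4.4, -3.2], [0, 0, 5.7]]]' --grip 50

```text
t: 6.43
tcp_pos: [0.6405, 0.0525, 0.1573]
tcp_rot: [-0.67, -0.224, 0.224, 0.671]
wrist_force: [0.2, -0.1, -0.1]
grip_width: 0.643
```

arm_command --targets '[[[0, 0, 0], [0, 0, 0.4]], [[0, 0, 0], [0, 0, 0.4]]]'

```text
t: 6.6
tcp_pos: [0.6389, 0.0524, 0.1563]
tcp_rot: [-0.665, -0.236, 0.239, 0.667]
wrist_force: [0.1, -0.2, -0.2]
grip_width: 0.567
```

```bash
python3 - <<'E'
from h import *
s=st(); M=R.from_quat(s['tcp_rot']).as_matrix(); print(np.degrees(np.arctan2(M[1,0],M[0,0])))
E
```

```text
t 6.6 p [0.6389 0.0524 0.1563] rotm [[0.774, -0.004, -0.633], [0.633, 0.0, 0.774], [-0.003, -1.0, 0.003]] F [ 0.1 -0.2 -0.2] T [ 0.069  0.002 -0.011] g 50.0 q [-0.28  0.59  0.18  1.62 -0.12  0.95  2.2 ]
39.259449577481234
```

arm_command --targets '[[[0.3, -0.05, -0.5], [0, 0, 0]], [[0.3, -0.05, -1.3], [0, 0, 0]], [[0.3, -0.05, -2.1], [0, 0, 0]], [[0.3, -0.05, -2.1], [0, 0, 0]]]'

```text
t: 6.93
tcp_pos: [0.646, 0.0471, 0.0919]
tcp_rot: [-0.667, -0.232, 0.238, 0.667]
wrist_force: [-0.7, -1.0, -1.4]
grip_width: 0.572
```

arm_command --targets '[[[0, 0, 0], [0, 0, 0]], [[0, 0, 0], [0, 0, 0]], [[0, 0, 0], [0, 0, 0]], [[0, 0, 0], [0, 0, 0]], [[0, 0, 0], [0, 0, 0]]]' --grip 5

```text
t: 7.35
tcp_pos: [0.6504, 0.049, 0.0976]
tcp_rot: [0.667, 0.237, -0.235, -0.666]
wrist_force: [-0.6, -0.3, 0.1]
grip_width: 0.211
```

```bash
cat >> h.py <<'E'
def ty(s):
    M=R.from_quat(s['tcp_rot']).as_matrix(); return np.degrees(np.arctan2(M[1,0],M[0,0]))
def rep():
    s=arm.read_state(); K=s
    print('t%.2f'%s['t'],'p',np.round(s['tcp_pos'],4),'yaw%.1f'%ty(s),'F',np.round(s['wrist_force'],1),'T',np.round(s['wrist_torque'],3),'g%.1f'%(s['grip_width']*88.1),'q7 %.2f'%s['qpos'][6])
E
python3 -c "
from h import *
rep()"
```

```text
t7.35 p [0.6504 0.049  0.0976] yaw39.0 F [-0.6 -0.3  0.1] T [ 0.031  0.049 -0.022] g18.5 q7 2.22
```

arm_command --targets '[[[-0.07, 0, -0.1], [0, 0, 0]], [[-0.07, 0, -0.2], [0, 0, 0]], [[-0.07, 0, -0.2], [0, 0, 0]]]' --grip 30

```text
t: 7.6
tcp_pos: [0.647, 0.0491, 0.0897]
tcp_rot: [-0.666, -0.236, 0.237, 0.667]
wrist_force: [-0.7, 0.8, -0.8]
grip_width: 0.34
```

arm_command --targets '[[[0, 0, 0], [0, 0, 0]], [[0, 0, 0], [0, 0, 0]], [[0, 0, 0], [0, 0, 0]], [[0, 0, 0], [0, 0, 0]], [[0, 0, 0], [0, 0, 0]]]' --grip 5

```text
t: 8.02
tcp_pos: [0.6467, 0.0502, 0.0902]
tcp_rot: [-0.666, -0.236, 0.237, 0.667]
wrist_force: [-4.0, 2.0, 2.9]
grip_width: 0.142
```

```bash
python3 -c "
from h import *
rep()"
```

```text
t8.02 p [0.6467 0.0502 0.0902] yaw39.0 F [-4.   2.   2.9] T [ 0.748  0.938 -0.193] g12.5 q7 2.22
```

arm_command --targets '[[[0, 0, 0], [0, 0, -0.9]], [[0, 0, -0.02], [0, 0, -1.9]], [[0, 0, -0.03], [0, 0, -2.9]], [[0, 0, -0.035], [0, 0, -3.9]], [[0, 0, -0.04], [0, 0, -4.9]]]'

```text
t: 8.43
tcp_pos: [0.6467, 0.0504, 0.0891]
tcp_rot: [-0.704, -0.057, 0.059, 0.705]
wrist_force: [-3.8, 3.5, 3.4]
grip_width: 0.142
```

```bash
python3 -c "
from h import *
rep()"
```

```text
t8.43 p [0.6467 0.0504 0.0891] yaw9.4 F [-3.8  3.5  3.4] T [0.773 0.938 0.17 ] g12.5 q7 1.79
```

arm_command --targets '[[[0, 0, -0.01], [0, 0, -0.9]], [[0, 0, -0.02], [0, 0, -1.8]], [[0, 0, -0.025], [0, 0, -2.6]], [[0, 0, -0.025], [0, 0, -2.6]]]'

```text
t: 8.77
tcp_pos: [0.6467, 0.0504, 0.0883]
tcp_rot: [-0.706, 0.039, -0.037, 0.706]
wrist_force: [-4.0, 3.9, 3.1]
grip_width: 0.144
```

```bash
python3 -c "
from h import *
rep()
s=arm.read_state(); im=arm.get_image('wrist')
np.save('w3.npy',np.r_[s['tcp_pos'],s['tcp_rot']])
im=cv2.cvtColor(im,cv2.COLOR_RGB2BGR); cv2.imwrite('pics/w3.png',cv2.convertScaleAbs(im,alpha=1.6,beta=20))
"
```

```text
t8.77 p [0.6467 0.0504 0.0883] yaw-6.1 F [-4.   3.9  3.1] T [0.825 1.082 0.058] g12.7 q7 1.56
```

View pics/w3.png

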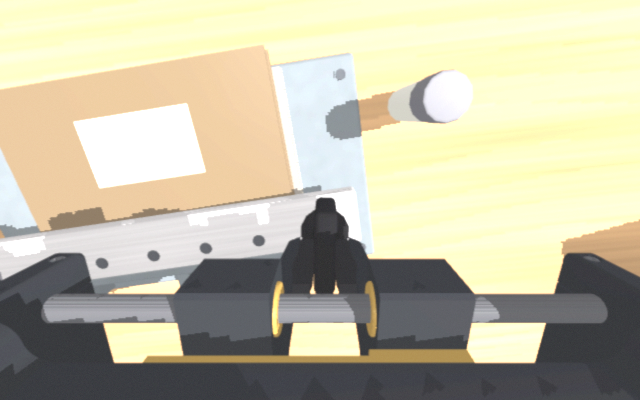

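Released next: the plate is held squarely and the left knob has turned 45° (torque about +0.17 N m while turning). Over to the right knob.

arm_command --targets '[[[0, 0, 0], [0, 0, 0]], [[0, 0, 0], [0, 0, 0]], [[0, 0, 0], [0, 0, 0]], [[0, 0, 0.8], [0, 0, 0]], [[0, 0, 1.9], [0, 0, 0]]]' --grip 45

```text
t: 9.23
tcp_pos: [0.6455, 0.0483, 0.1431]
tcp_rot: [0.707, -0.039, 0.035, -0.705]
wrist_force: [0.0, 0.6, -0.2]
grip_width: 0.496
```

arm_command --targets '[[[0, -0.7, 0], [0, 0, -1.15]], [[0, -1.5, 0], [0, 0, -2.3]], [[0.1, -2.3, 0], [0, 0, -3.45]], [[0.1, -3.2, 0], [0, 0, -4.6]], [[0.2, -4.1, 0], [0, 0, -5.75]]]'

```text
t: 9.65
tcp_pos: [0.6536, -0.0756, 0.1457]
tcp_rot: [0.663, -0.246, 0.247, -0.663]
wrist_force: [0.6, -0.3, 0.1]
grip_width: 0.513
```

arm_command --targets '[[[0, -0.9, 0], [0, 0, -1.15]], [[0, -1.8, 0], [0, 0, -2.3]], [[0.1, -2.7, 0], [0, 0, -3.45]], [[0.1, -3.6, 0], [0, 0, -4.6]], [[0.15, -4.5, 0], [0, 0, -5.75]]]'

```text
t: 10.07
tcp_pos: [0.6581, -0.211, 0.1456]
tcp_rot: [0.56, -0.432, 0.433, -0.56]
wrist_force: [0.4, 0.6, -0.7]
grip_width: 0.511
```

arm_command --targets '[[[0, -0.1, 0], [0, 0, -1.0]], [[0, -0.1, 0], [0, 0, -1.0]], [[0, -0.1, 0], [0, 0, -1.0]]]'

```text
t: 10.32
tcp_pos: [0.6582, -0.2121, 0.1451]
tcp_rot: [0.539, -0.458, 0.458, -0.538]
wrist_force: [-0.1, 0.4, 0.9]
grip_width: 0.508
```

```bash
python3 -c "
from h import *
rep()"
```

```text
t10.32 p [ 0.6582 -0.2121  0.1451] yaw-80.8 F [-0.1  0.4  0.9] T [-0.103  0.072  0.017] g44.7 q7 0.81
```

arm_command --targets '[[[-0.03, 0.08, -0.7], [0, 0, 0]], [[-0.03, 0.08, -1.5], [0, 0, 0]], [[-0.03, 0.08, -1.85], [0, 0, 0]], [[-0.03, 0.08, -1.85], [0, 0, 0]]]'

```text
t: 10.65
tcp_pos: [0.6558, -0.2072, 0.087]
tcp_rot: [0.539, -0.46, 0.456, -0.538]
wrist_force: [0.2, -0.6, -0.5]
grip_width: 0.509
```

arm_command --targets '[[[0, 0, 0], [0, 0, 0]], [[0, 0, 0], [0, 0, 0]], [[0, 0, 0], [0, 0, 0]], [[0, 0, 0], [0, 0, 0]], [[0, 0, 0], [0, 0, 0]]]' --grip 5

```text
t: 11.07
tcp_pos: [0.6576, -0.2098, 0.0907]
tcp_rot: [-0.538, 0.459, -0.46, 0.538]
wrist_force: [-0.2, -0.7, 0.2]
grip_width: 0.153
```

arm_command --targets '[[[0, 0, 0], [0, 0, 0]]]'

```text
t: 11.15
tcp_pos: [0.6576, -0.2099, 0.0907]
tcp_rot: [-0.538, 0.459, -0.46, 0.538]
wrist_force: [-0.2, -0.8, 3.6]
grip_width: 0.135
```

```bash
python3 -c "
from h import *
rep()"
```

```text
t11.15 p [ 0.6576 -0.2099  0.0907] yaw-81.0 F [-0.2 -0.8  3.6] T [ 0.037  0.184 -0.091] g11.9 q7 0.84
```

arm_command --targets '[[[0, 0, 0], [0, 0, -0.9]], [[0, 0, -0.02], [0, 0, -1.9]], [[0, 0, -0.03], [0, 0, -2.9]], [[0, 0, -0.035], [0, 0, -3.9]], [[0, 0, -0.04], [0, 0, -4.9]]]'

```text
t: 11.57
tcp_pos: [0.6573, -0.2098, 0.0895]
tcp_rot: [0.402, -0.581, 0.582, -0.402]
wrist_force: [-2.1, 0.5, 2.8]
grip_width: 0.14
```

```bash
python3 -c "
from h import *
rep()"
```

```text
t11.57 p [ 0.6573 -0.2098  0.0895] yaw-110.7 F [-2.1  0.5  2.8] T [0.026 0.488 0.126] g12.3 q7 0.39
```

arm_command --targets '[[[0, 0, -0.01], [0, 0, -1.0]], [[0, 0, -0.02], [0, 0, -2.0]], [[0, 0, -0.025], [0, 0, -3.0]], [[0, 0, -0.03], [0, 0, -4.0]], [[0, 0, -0.04], [0, 0, -5.0]]]'

```text
t: 11.98
tcp_pos: [0.6571, -0.2096, 0.0882]
tcp_rot: [-0.238, 0.666, -0.666, 0.238]
wrist_force: [-2.1, 0.8, 3.7]
grip_width: 0.142
```

```bash
python3 -c "
from h import *
rep()"
```

```text
t11.98 p [ 0.6571 -0.2096  0.0882] yaw-140.7 F [-2.1  0.8  3.7] T [0.203 0.663 0.088] g12.5 q7 -0.06
```

arm_command --targets '[[[0, 0, -0.01], [0, 0, -1.0]], [[0, 0, -0.02], [0, 0, -1.8]], [[0, 0, -0.02], [0, 0, -2.6]]]'

```text
t: 12.23
tcp_pos: [0.6569, -0.2094, 0.0875]
tcp_rot: [-0.146, 0.692, -0.692, 0.146]
wrist_force: [-2.4, 1.8, 3.4]
grip_width: 0.141
```

```bash
python3 -c "
from h import *
rep()"
```

```text
t12.23 p [ 0.6569 -0.2094  0.0875] yaw-156.2 F [-2.4  1.8  3.4] T [0.204 0.691 0.13 ] g12.4 q7 -0.30
```

arm_command --targets '[[[0, 0, 0], [0, 0, 0]], [[0, 0, 0], [0, 0, 0]], [[0, 0, 0], [0, 0, 0]], [[0, 0, 0.8], [0, 0, 0]], [[0, 0, 1.9], [0, 0, 0]]]' --grip 45

```text
t: 12.65
tcp_pos: [0.6555, -0.2083, 0.1415]
tcp_rot: [-0.149, 0.693, -0.69, 0.146]
wrist_force: [-0.9, -0.9, -0.7]
grip_width: 0.491
```

arm_command --targets '[[[0, 0.9, 0], [0, 0, -1.0]], [[0, 1.9, 0], [0, 0, -2.0]], [[-0.1, 2.9, 0], [0, 0, -3.0]], [[-0.1, 4.0, 0], [0, 0, -4.0]], [[-0.2, 5.1, 0], [0, 0, -5.0]]]'

```text
t: 13.07
tcp_pos: [0.6514, -0.0551, 0.144]
tcp_rot: [0.038, 0.706, -0.706, -0.038]
wrist_force: [1.3, -0.8, -0.1]
grip_width: 0.508
```

arm_command --targets '[[[0, 1.1, 0], [0, 0, 0]], [[-0.1, 2.1, 0], [0, 0, 0]], [[-0.1, 3.0, 0], [0, 0, 0]], [[-0.15, 3.5, 0], [0, 0, 0]], [[-0.15, 3.5, 0], [0, 0, 0]]]'

```text
t: 13.48
tcp_pos: [0.6468, 0.053, 0.1432]
tcp_rot: [0.034, 0.707, -0.706, -0.035]
wrist_force: [0.5, 0.0, -0.6]
grip_width: 0.51
```

arm_command --targets '[[[0, 0, 0], [0, 0, 0]], [[0, 0, 0], [0, 0, 0]]]'

```text
t: 13.65
tcp_pos: [0.6466, 0.046, 0.1442]
tcp_rot: [-0.038, -0.706, 0.707, 0.038]
wrist_force: [-0.6, -0.2, 0.1]
grip_width: 0.509
```

```bash
python3 -c "
from h import *
rep()"
```

```text
t13.65 p [0.6466 0.046  0.1442] yaw173.9 F [-0.6 -0.2  0.1] T [-0.034  0.164 -0.008] g44.8 q7 -1.12
```

arm_command --targets '[[[0, 0.1, -0.7], [0, 0, 0]], [[0, 0.1, -1.5], [0, 0, 0]], [[0, 0.1, -1.88], [0, 0, 0]], [[0, 0.1, -1.88], [0, 0, 0]]]'

```text
t: 13.98
tcp_pos: [0.6449, 0.0496, 0.085]
tcp_rot: [-0.036, -0.706, 0.706, 0.039]
wrist_force: [-0.4, -0.1, 0.4]
grip_width: 0.509
```

arm_command --targets '[[[0, 0, 0], [0, 0, 0]], [[0, 0, 0], [0, 0, 0]], [[0, 0, 0], [0, 0, 0]], [[0, 0, 0], [0, 0, 0]], [[0, 0, 0], [0, 0, 0]]]' --grip 5

```text
t: 14.4
tcp_pos: [0.6471, 0.0514, 0.0883]
tcp_rot: [0.037, 0.706, -0.706, -0.037]
wrist_force: [0.9, -1.5, 1.9]
grip_width: 0.157
```

arm_command --targets '[[[0, 0, 0], [0, 0, 0]]]'

```text
t: 14.48
tcp_pos: [0.6471, 0.0508, 0.0883]
tcp_rot: [-0.038, -0.706, 0.706, 0.037]
wrist_force: [-0.5, -1.2, 3.2]
grip_width: 0.134
```

```bash
python3 -c "
from h import *
rep()"
```

```text
t14.48 p [0.6471 0.0508 0.0883] yaw174.0 F [-0.5 -1.2  3.2] T [-0.18   0.168 -0.118] g11.8 q7 -1.09
```

arm_command --targets '[[[0, 0, 0], [0, 0, -0.9]], [[0, 0, -0.02], [0, 0, -1.9]], [[0, 0, -0.03], [0, 0, -2.9]], [[0, 0, -0.035], [0, 0, -3.9]], [[0, 0, -0.04], [0, 0, -4.9]]]'

```text
t: 14.9
tcp_pos: [0.6471, 0.0507, 0.087]
tcp_rot: [-0.217, -0.673, 0.673, 0.216]
wrist_force: [-0.9, -1.0, 2.0]
grip_width: 0.139
```

```bash
python3 -c "
from h import *
rep()"
```

```text
t14.90 p [0.6471 0.0507 0.087 ] yaw144.3 F [-0.9 -1.   2. ] T [-0.361  0.233  0.15 ] g12.2 q7 -1.56
```

arm_command --targets '[[[0, 0, -0.01], [0, 0, -0.9]], [[0, 0, -0.02], [0, 0, -1.8]]]'

```text
t: 15.07
tcp_pos: [0.647, 0.0506, 0.0865]
tcp_rot: [-0.279, -0.649, 0.65, 0.278]
wrist_force: [-1.6, -1.7, 4.1]
grip_width: 0.143
```

```bash
python3 -c "
from h import *
rep()"
```

```text
t15.07 p [0.647  0.0506 0.0865] yaw133.5 F [-1.6 -1.7  4.1] T [-0.331  0.338  0.177] g12.6 q7 -1.74
```

arm_command --targets '[[[0, 0, -0.01], [0, 0, -0.9]], [[0, 0, -0.02], [0, 0, -1.8]]]'

```text
t: 15.23
tcp_pos: [0.647, 0.0505, 0.086]
tcp_rot: [-0.339, -0.62, 0.621, 0.338]
wrist_force: [-1.8, -2.0, 5.0]
grip_width: 0.14
```

```bash
python3 -c "
from h import *
rep()"
```

```text
t15.23 p [0.647  0.0505 0.086 ] yaw122.7 F [-1.8 -2.   5. ] T [-0.332  0.434  0.171] g12.4 q7 -1.92
```

arm_command --targets '[[[0, 0, 0], [0, 0, 0]], [[0, 0, 0], [0, 0, 0]], [[0, 0, 0], [0, 0, 0]], [[0, 0, 0.8], [0, 0, 0]], [[0, 0, 1.9], [0, 0, 0]]]' --grip 45

```text
t: 15.65
tcp_pos: [0.6447, 0.0523, 0.1396]
tcp_rot: [-0.335, -0.621, 0.623, 0.338]
wrist_force: [0.1, 1.3, 1.4]
grip_width: 0.494
```

arm_command --targets '[[[0, -0.7, 0], [0, 0, 1.1]], [[0, -1.5, 0], [0, 0, 2.2]], [[0.1, -2.3, 0], [0, 0, 3.4]], [[0.1, -3.2, 0], [0, 0, 4.5]], [[0.2, -4.1, 0], [0, 0, 5.6]]]'

```text
t: 16.07
tcp_pos: [0.6525, -0.072, 0.1421]
tcp_rot: [0.14, 0.693, -0.693, -0.141]
wrist_force: [-0.9, 0.1, -0.5]
grip_width: 0.514
```

arm_command --targets '[[[0, -0.9, 0], [0, 0, 1.1]], [[0, -1.8, 0], [0, 0, 2.2]], [[0.1, -2.7, 0], [0, 0, 3.4]], [[0.1, -3.6, 0], [0, 0, 4.5]], [[0.15, -4.6, 0], [0, 0, 5.6]]]'

```text
t: 16.48
tcp_pos: [0.6573, -0.2098, 0.142]
tcp_rot: [-0.066, 0.704, -0.704, 0.066]
wrist_force: [0.6, -0.3, 0.0]
grip_width: 0.51
```

arm_command --targets '[[[0, 0, 0], [0, 0, 1.1]], [[0, 0, 0], [0, 0, 2.3]], [[0, 0, 0], [0, 0, 2.3]], [[0, 0, 0], [0, 0, 2.3]]]'

```text
t: 16.82
tcp_pos: [0.6573, -0.2092, 0.1421]
tcp_rot: [-0.146, 0.692, -0.691, 0.146]
wrist_force: [0.1, -0.6, -0.0]
grip_width: 0.513
```

```bash
python3 -c "
from h import *
rep()"
```

```text
t16.82 p [ 0.6573 -0.2092  0.1421] yaw-156.1 F [ 0.1 -0.6 -0. ] T [-0.059  0.119  0.011] g45.2 q7 -0.39
```

arm_command --targets '[[[0, 0, -0.7], [0, 0, 0]], [[0, 0, -1.5], [0, 0, 0]], [[0, 0, -1.84], [0, 0, 0]], [[0, 0, -1.84], [0, 0, 0]]]'

```text
t: 17.15
tcp_pos: [0.6556, -0.2079, 0.084]
tcp_rot: [-0.148, 0.693, -0.691, 0.145]
wrist_force: [-0.6, 0.2, -0.6]
grip_width: 0.51
```

arm_command --targets '[[[0, 0, 0], [0, 0, 0]], [[0, 0, 0], [0, 0, 0]], [[0, 0, 0], [0, 0, 0]], [[0, 0, 0], [0, 0, 0]], [[0, 0, 0], [0, 0, 0]]]' --grip 5

```text
t: 17.57
tcp_pos: [0.6576, -0.2097, 0.0877]
tcp_rot: [0.147, -0.692, 0.692, -0.147]
wrist_force: [-2.8, 1.7, 1.8]
grip_width: 0.155
```

arm_command --targets '[[[0, 0, 0], [0, 0, 0]]]'

```text
t: 17.65
tcp_pos: [0.6575, -0.2093, 0.0877]
tcp_rot: [-0.147, 0.692, -0.691, 0.147]
wrist_force: [-1.6, 1.2, 4.5]
grip_width: 0.141
```

```bash
python3 -c "
from h import *
rep()"
```

```text
t17.65 p [ 0.6575 -0.2093  0.0877] yaw-156.0 F [-1.6  1.2  4.5] T [ 0.272  0.448 -0.049] g12.5 q7 -0.36
```

arm_command --targets '[[[0, 0, -0.01], [0, 0, -0.9]], [[0, 0, -0.02], [0, 0, -1.8]], [[0, 0, -0.03], [0, 0, -2.7]], [[0, 0, -0.03], [0, 0, -3.5]]]'

```text
t: 17.98
tcp_pos: [0.6575, -0.2092, 0.0868]
tcp_rot: [-0.017, 0.707, -0.707, 0.017]
wrist_force: [-1.1, 1.8, 4.0]
grip_width: 0.14
```

```bash
python3 -c "
from h import *
rep()"
```

```text
t17.98 p [ 0.6575 -0.2092  0.0868] yaw-177.2 F [-1.1  1.8  4. ] T [0.321 0.474 0.078] g12.3 q7 -0.68
```

arm_command --targets '[[[0, 0, -0.01], [0, 0, -0.9]], [[0, 0, -0.02], [0, 0, -1.8]]]'

```text
t: 18.15
tcp_pos: [0.6575, -0.2092, 0.0863]
tcp_rot: [0.05, 0.706, -0.705, -0.049]
wrist_force: [-1.5, 2.0, 4.7]
grip_width: 0.14
```

```bash
python3 -c "
from h import *
rep()"
```

```text
t18.15 p [ 0.6575 -0.2092  0.0863] yaw172.0 F [-1.5  2.   4.7] T [0.405 0.52  0.149] g12.4 q7 -0.85
```

arm_command --targets '[[[0, 0, -0.01], [0, 0, -0.9]]]'

```text
t: 18.23
tcp_pos: [0.6575, -0.2093, 0.086]
tcp_rot: [0.083, 0.702, -0.702, -0.082]
wrist_force: [-2.6, 2.3, 5.8]
grip_width: 0.141
```

```bash
python3 -c "
from h import *
rep()"
```

```text
t18.23 p [ 0.6575 -0.2093  0.086 ] yaw166.6 F [-2.6  2.3  5.8] T [0.461 0.619 0.139] g12.4 q7 -0.93
```

```bash
cat >> h.py <<'E'
def tq():
    s=arm.read_state(); print('t%.2f yaw%.2f z%.4f Tz %.3f tau7 %.3f F %s'%(s['t'],ty(s),s['tcp_pos'][2],s['wrist_torque'][2],s['tau'][6],np.round(s['wrist_force'],1)))
E
echo 'from h import *
tq()' > tq.py; python3 tq.py
```

```text
t18.23 yaw166.58 z0.0860 Tz 0.139 tau7 1.198 F [-2.6  2.3  5.8]
```

arm_command --targets '[[[0, 0, -0.005], [0, 0, -0.5]]]'

```text
t: 18.32
tcp_pos: [0.6576, -0.2093, 0.086]
tcp_rot: [0.101, 0.7, -0.7, -0.101]
wrist_force: [-2.2, 2.8, 6.8]
grip_width: 0.142
```

```bash
python3 tq.py
```

```text
t18.32 yaw163.58 z0.0860 Tz 0.129 tau7 0.112 F [-2.2  2.8  6.8]
```

arm_command --targets '[[[0, 0, -0.005], [0, 0, -0.5]]]'

```text
t: 18.4
tcp_pos: [0.6576, -0.2093, 0.0858]
tcp_rot: [0.119, 0.697, -0.697, -0.118]
wrist_force: [-1.2, 2.4, 6.5]
grip_width: 0.137
```

```bash
python3 tq.py
```

```text
t18.40 yaw160.69 z0.0858 Tz 0.144 tau7 0.515 F [-1.2  2.4  6.5]
```

arm_command --targets '[[[0, 0, -0.005], [0, 0, -0.5]]]'

```text
t: 18.48
tcp_pos: [0.6575, -0.2093, 0.0857]
tcp_rot: [0.137, 0.694, -0.694, -0.137]
wrist_force: [-2.4, 2.4, 6.6]
grip_width: 0.141
```

```bash
python3 tq.py
```

```text
t18.48 yaw157.70 z0.0857 Tz 0.148 tau7 0.581 F [-2.4  2.4  6.6]
```

arm_command --targets '[[[0, 0, -0.005], [0, 0, -0.5]]]'

```text
t: 18.57
tcp_pos: [0.6576, -0.2093, 0.0856]
tcp_rot: [0.155, 0.69, -0.69, -0.155]
wrist_force: [-2.4, 2.5, 6.5]
grip_width: 0.141
```

```bash
python3 tq.py
```

```text
t18.57 yaw154.71 z0.0856 Tz 0.240 tau7 0.580 F [-2.4  2.5  6.5]
```

arm_command --targets '[[[0, 0, 0], [0, 0, 0]], [[0, 0, 0], [0, 0, 0]], [[0, 0, 0], [0, 0, 0]], [[0, 0, 0.8], [0, 0, 0]], [[0, 0, 1.9], [0, 0, 0]]]' --grip 45

```text
t: 18.98
tcp_pos: [0.6554, -0.2084, 0.139]
tcp_rot: [0.152, 0.69, -0.69, -0.156]
wrist_force: [0.1, 0.1, 0.7]
grip_width: 0.49
```

arm_command --targets '[[[0, 0.5, 0], [0, 0, 1.1]], [[0, 1.0, 0], [0, 0, 2.2]], [[0, 1.5, 0], [0, 0, 3.3]], [[-0.1, 2.0, 0], [0, 0, 4.4]], [[-0.1, 2.5, 0], [0, 0, 5.5]]]'

```text
t: 19.4
tcp_pos: [0.6538, -0.134, 0.1414]
tcp_rot: [-0.05, 0.705, -0.705, 0.05]
wrist_force: [0.3, 0.1, -0.4]
grip_width: 0.511
```

arm_command --targets '[[[0, 0.5, 0], [0, 0, 1.1]], [[0, 1.0, 0], [0, 0, 2.2]], [[0, 1.5, 0], [0, 0, 3.3]], [[-0.1, 2.0, 0], [0, 0, 4.4]], [[-0.1, 2.5, 0], [0, 0, 5.5]]]'

```text
t: 19.82
tcp_pos: [0.6507, -0.059, 0.1414]
tcp_rot: [-0.249, 0.662, -0.662, 0.248]
wrist_force: [0.4, 0.2, 0.0]
grip_width: 0.515
```

arm_command --targets '[[[0, 0.5, 0], [0, 0, 1.1]], [[0, 1.0, 0], [0, 0, 2.2]], [[0, 1.5, 0], [0, 0, 3.3]], [[-0.1, 2.0, 0], [0, 0, 4.4]], [[-0.1, 2.5, 0], [0, 0, 5.5]]]'

```text
t: 20.23
tcp_pos: [0.6478, 0.0159, 0.1414]
tcp_rot: [-0.426, 0.564, -0.564, 0.426]
wrist_force: [0.7, 0.0, -0.6]
grip_width: 0.513
```

arm_command --targets '[[[0, 0.4, 0], [0, 0, 1.1]], [[0, 0.8, 0], [0, 0, 2.2]], [[0, 1.1, 0], [0, 0, 3.3]], [[-0.05, 1.1, 0], [0, 0, 4.4]], [[-0.05, 1.1, 0], [0, 0, 5.5]]]'

```text
t: 20.65
tcp_pos: [0.6465, 0.0493, 0.1413]
tcp_rot: [-0.569, 0.419, -0.419, 0.569]
wrist_force: [0.9, 0.2, 0.4]
grip_width: 0.509
```

arm_command --targets '[[[0, 0, 0], [0, 0, 1.1]], [[0, 0, 0], [0, 0, 2.2]], [[0, 0, 0], [0, 0, 2.7]], [[0, 0, 0], [0, 0, 2.7]], [[0, 0, 0], [0, 0, 2.7]]]'

```text
t: 21.07
tcp_pos: [0.6467, 0.0481, 0.1415]
tcp_rot: [-0.621, 0.338, -0.338, 0.621]
wrist_force: [0.5, -0.4, -0.1]
grip_width: 0.509
```

```bash
python3 -c "
from h import *
rep()"
```

```text
t21.07 p [0.6467 0.0481 0.1415] yaw-57.1 F [ 0.5 -0.4 -0.1] T [-0.048  0.     0.059] g44.9 q7 0.73
```

arm_command --targets '[[[0, 0.08, -0.7], [0, 0, 0]], [[0, 0.08, -1.5], [0, 0, 0]], [[0, 0.08, -1.87], [0, 0, 0]], [[0, 0.08, -1.87], [0, 0, 0]]]'

```text
t: 21.4
tcp_pos: [0.6445, 0.0508, 0.0826]
tcp_rot: [0.622, -0.339, 0.336, -0.62]
wrist_force: [-0.5, -0.2, 0.3]
grip_width: 0.516
```

arm_command --targets '[[[0, 0, 0], [0, 0, 0]], [[0, 0, 0], [0, 0, 0]], [[0, 0, 0], [0, 0, 0]], [[0, 0, 0], [0, 0, 0]], [[0, 0, 0], [0, 0, 0]]]' --grip 5

```text
t: 21.82
tcp_pos: [0.6472, 0.0508, 0.0862]
tcp_rot: [-0.621, 0.337, -0.338, 0.622]
wrist_force: [-0.7, -0.6, 0.3]
grip_width: 0.157
```

arm_command --targets '[[[0, 0, 0], [0, 0, 0]]]'

```text
t: 21.9
tcp_pos: [0.647, 0.0506, 0.0862]
tcp_rot: [-0.621, 0.337, -0.338, 0.622]
wrist_force: [-2.7, -0.4, 5.0]
grip_width: 0.138
```

```bash
python3 -c "
from h import *
rep()"
```

```text
t21.90 p [0.647  0.0506 0.0862] yaw-57.0 F [-2.7 -0.4  5. ] T [ 0.015  0.284 -0.007] g12.2 q7 0.75
```

arm_command --targets '[[[0, 0, -0.005], [0, 0, -0.5]]]'

```text
t: 21.98
tcp_pos: [0.6469, 0.0506, 0.0861]
tcp_rot: [-0.612, 0.353, -0.354, 0.613]
wrist_force: [-0.1, -0.5, 5.1]
grip_width: 0.141
```

```bash
python3 tq.py
```

```text
t21.98 yaw-59.99 z0.0861 Tz 0.161 tau7 1.091 F [-0.1 -0.5  5.1]
```

arm_command --targets '[[[0, 0, -0.005], [0, 0, -0.5]]]'

```text
t: 22.07
tcp_pos: [0.647, 0.0506, 0.0859]
tcp_rot: [-0.602, 0.37, -0.37, 0.603]
wrist_force: [-1.5, -0.9, 4.4]
grip_width: 0.14
```

```bash
python3 tq.py
```

```text
t22.07 yaw-63.12 z0.0859 Tz 0.132 tau7 0.630 F [-1.5 -0.9  4.4]
```

arm_command --targets '[[[0, 0, -0.005], [0, 0, -0.5]]]'

```text
t: 22.15
tcp_pos: [0.647, 0.0506, 0.0858]
tcp_rot: [-0.592, 0.386, -0.386, 0.593]
wrist_force: [-2.1, -1.0, 5.0]
grip_width: 0.141
```

```bash
python3 tq.py
```

```text
t22.15 yaw-66.13 z0.0858 Tz 0.183 tau7 0.544 F [-2.1 -1.   5. ]
```

arm_command --targets '[[[0, 0, -0.005], [0, 0, -0.5]]]'

```text
t: 22.23
tcp_pos: [0.6469, 0.0506, 0.0857]
tcp_rot: [-0.582, 0.401, -0.401, 0.582]
wrist_force: [-3.0, -0.8, 5.8]
grip_width: 0.14
```

```bash
python3 tq.py
```

```text
t22.23 yaw-69.13 z0.0857 Tz 0.159 tau7 0.531 F [-3.  -0.8  5.8]
```

arm_command --targets '[[[0, 0, -0.005], [0, 0, -0.5]]]'

```text
t: 22.32
tcp_pos: [0.647, 0.0506, 0.0856]
tcp_rot: [-0.572, 0.416, -0.416, 0.572]
wrist_force: [-2.0, 0.1, 5.8]
grip_width: 0.136
```

```bash
python3 tq.py
```

```text
t22.32 yaw-72.12 z0.0856 Tz 0.152 tau7 0.522 F [-2.   0.1  5.8]
```

arm_command --targets '[[[0, 0, -0.005], [0, 0, -0.5]]]'

```text
t: 22.4
tcp_pos: [0.647, 0.0506, 0.0854]
tcp_rot: [-0.56, 0.431, -0.431, 0.561]
wrist_force: [-2.2, 0.1, 7.2]
grip_width: 0.14
```

```bash
python3 tq.py
```

```text
t22.40 yaw-75.12 z0.0854 Tz 0.151 tau7 0.514 F [-2.2  0.1  7.2]
```

arm_command --targets '[[[0, 0, -0.007], [0, 0, -0.5]]]'

```text
t: 22.48
tcp_pos: [0.647, 0.0506, 0.0853]
tcp_rot: [-0.549, 0.445, -0.446, 0.549]
wrist_force: [-4.0, -0.4, 7.2]
grip_width: 0.14
```

```bash
python3 tq.py
```

```text
t22.48 yaw-78.12 z0.0853 Tz 0.130 tau7 0.507 F [-4.  -0.4  7.2]
```

arm_command --targets '[[[0, 0, -0.007], [0, 0, -0.5]]]'

```text
t: 22.57
tcp_pos: [0.647, 0.0506, 0.0852]
tcp_rot: [-0.537, 0.46, -0.46, 0.537]
wrist_force: [-2.9, -1.1, 8.8]
grip_width: 0.144
```

```bash
python3 tq.py
```

```text
t22.57 yaw-81.12 z0.0852 Tz 0.144 tau7 0.500 F [-2.9 -1.1  8.8]
```

arm_command --targets '[[[0, 0, -0.007], [0, 0, -0.5]]]'

```text
t: 22.65
tcp_pos: [0.647, 0.0506, 0.085]
tcp_rot: [-0.525, 0.474, -0.474, 0.525]
wrist_force: [-3.9, -1.5, 8.4]
grip_width: 0.136
```

```bash
python3 tq.py
```

```text
t22.65 yaw-84.12 z0.0850 Tz 0.204 tau7 0.493 F [-3.9 -1.5  8.4]
```

arm_command --targets '[[[0, 0, -0.007], [0, 0, -0.5]]]'

```text
t: 22.73
tcp_pos: [0.647, 0.0505, 0.0849]
tcp_rot: [-0.512, 0.487, -0.487, 0.513]
wrist_force: [-3.4, -0.2, 9.4]
grip_width: 0.136
```

```bash
python3 tq.py
```

```text
t22.73 yaw-87.12 z0.0849 Tz 0.233 tau7 0.486 F [-3.4 -0.2  9.4]
```

arm_command --targets '[[[0, 0, -0.007], [0, 0, -0.5]]]'

```text
t: 22.82
tcp_pos: [0.647, 0.0506, 0.0848]
tcp_rot: [0.499, -0.5, 0.501, -0.5]
wrist_force: [-3.5, -0.7, 9.5]
grip_width: 0.142
```

```bash
python3 tq.py
```

```text
t22.82 yaw-90.12 z0.0848 Tz 0.188 tau7 0.479 F [-3.5 -0.7  9.5]
```

arm_command --targets '[[[0, 0, -0.007], [0, 0, -0.5]]]'

```text
t: 22.9
tcp_pos: [0.647, 0.0505, 0.0847]
tcp_rot: [0.486, -0.513, 0.514, -0.486]
wrist_force: [-4.0, -1.7, 10.1]
grip_width: 0.139
```

```bash
python3 tq.py
```

```text
t22.90 yaw-93.12 z0.0847 Tz 0.216 tau7 0.472 F [-4.  -1.7 10.1]
```

arm_command --targets '[[[0, 0, 0], [0, 0, 0]], [[0, 0, 0], [0, 0, 0]], [[0, 0, 0], [0, 0, 0]], [[0, 0, 0.8], [0, 0, 0]], [[0, 0, 1.9], [0, 0, 0]]]' --grip 45

```text
t: 23.32
tcp_pos: [0.6443, 0.0511, 0.1379]
tcp_rot: [-0.489, 0.514, -0.511, 0.485]
wrist_force: [0.5, -0.2, 1.1]
grip_width: 0.49
```

arm_command --targets '[[[0, -0.7, 0], [0, 0, 1.1]], [[0, -1.5, 0], [0, 0, 2.2]], [[0.1, -2.3, 0], [0, 0, 3.4]], [[0.1, -3.2, 0], [0, 0, 4.5]], [[0.2, -4.1, 0], [0, 0, 5.6]]]'

```text
t: 23.73
tcp_pos: [0.6524, -0.0729, 0.1401]
tcp_rot: [-0.615, 0.348, -0.348, 0.616]
wrist_force: [0.7, 0.1, 0.5]
grip_width: 0.51
```

arm_command --targets '[[[0, -0.9, 0], [0, 0, 1.1]], [[0, -1.8, 0], [0, 0, 2.2]], [[0.1, -2.7, 0], [0, 0, 3.4]], [[0.1, -3.6, 0], [0, 0, 4.5]], [[0.15, -4.55, 0], [0, 0, 5.6]]]'

```text
t: 24.15
tcp_pos: [0.6571, -0.2096, 0.14]
tcp_rot: [-0.69, 0.156, -0.155, 0.69]
wrist_force: [1.2, 0.7, 0.7]
grip_width: 0.512
```

arm_command --targets '[[[0, 0, 0], [0, 0, 0.1]], [[0, 0, 0], [0, 0, 0.1]], [[0, 0, 0], [0, 0, 0.1]], [[0, 0, 0], [0, 0, 0.1]]]'

```text
t: 24.48
tcp_pos: [0.6575, -0.2067, 0.1399]
tcp_rot: [-0.69, 0.154, -0.154, 0.691]
wrist_force: [-0.5, 0.7, 0.7]
grip_width: 0.513
```

```bash
python3 -c "
from h import *
rep()"
```

```text
t24.48 p [ 0.6575 -0.2067  0.1399] yaw-25.1 F [-0.5  0.7  0.7] T [-0.026  0.006  0.025] g45.2 q7 1.58
```

arm_command --targets '[[[0, -0.09, -0.7], [0, 0, 0]], [[0, -0.09, -1.5], [0, 0, 0]], [[0, -0.09, -1.85], [0, 0, 0]], [[0, -0.09, -1.85], [0, 0, 0]]]'

```text
t: 24.82
tcp_pos: [0.6554, -0.2089, 0.0817]
tcp_rot: [-0.69, 0.156, -0.152, 0.691]
wrist_force: [0.2, 0.3, -0.6]
grip_width: 0.511
```

arm_command --targets '[[[0, 0, 0], [0, 0, 0]], [[0, 0, 0], [0, 0, 0]], [[0, 0, 0], [0, 0, 0]], [[0, 0, 0], [0, 0, 0]], [[0, 0, 0], [0, 0, 0]]]' --grip 5

```text
t: 25.23
tcp_pos: [0.6582, -0.2109, 0.0858]
tcp_rot: [-0.69, 0.153, -0.155, 0.69]
wrist_force: [2.5, 6.4, 3.1]
grip_width: 0.157
```

arm_command --targets '[[[0, 0, 0], [0, 0, 0]]]'

```text
t: 25.32
tcp_pos: [0.6587, -0.21, 0.0858]
tcp_rot: [-0.69, 0.153, -0.155, 0.691]
wrist_force: [0.7, 3.1, 3.6]
grip_width: 0.139
```

```bash
python3 -c "
from h import *
rep()"
```

```text
t25.32 p [ 0.6587 -0.21    0.0858] yaw-25.1 F [0.7 3.1 3.6] T [ 0.55  -0.196 -0.006] g12.3 q7 1.61
```

arm_command --targets '[[[0, 0, -0.004], [0, 0, -0.3]]]'

```text
t: 25.4
tcp_pos: [0.6587, -0.21, 0.0858]
tcp_rot: [-0.687, 0.164, -0.165, 0.688]
wrist_force: [2.4, 2.8, 4.4]
grip_width: 0.143
```

```bash
python3 tq.py
```

```text
t25.40 yaw-26.90 z0.0858 Tz 0.184 tau7 0.536 F [2.4 2.8 4.4]
```

arm_command --targets '[[[0, 0, -0.003], [0, 0, -0.3]]]'

```text
t: 25.48
tcp_pos: [0.6586, -0.2101, 0.0857]
tcp_rot: [-0.684, 0.175, -0.176, 0.686]
wrist_force: [0.6, 4.0, 4.6]
grip_width: 0.14
```

```bash
python3 tq.py
```

```text
t25.48 yaw-28.78 z0.0857 Tz 0.260 tau7 0.248 F [0.6 4.  4.6]
```

arm_command --targets '[[[0, 0, -0.003], [0, 0, -0.3]]]'

```text
t: 25.57
tcp_pos: [0.6587, -0.2101, 0.0856]
tcp_rot: [-0.681, 0.186, -0.187, 0.683]
wrist_force: [0.6, 3.5, 4.6]
grip_width: 0.137
```

```bash
python3 tq.py
```

```text
t25.57 yaw-30.58 z0.0856 Tz 0.263 tau7 0.195 F [0.6 3.5 4.6]
```

arm_command --targets '[[[0, 0, -0.003], [0, 0, -0.3]]]'

```text
t: 25.65
tcp_pos: [0.6586, -0.2102, 0.0856]
tcp_rot: [-0.678, 0.196, -0.198, 0.68]
wrist_force: [0.1, 3.0, 5.3]
grip_width: 0.14
```

```bash
python3 tq.py
```

```text
t25.65 yaw-32.39 z0.0856 Tz 0.215 tau7 0.186 F [0.1 3.  5.3]
```

arm_command --targets '[[[0, 0, -0.003], [0, 0, -0.3]]]'

```text
t: 25.73
tcp_pos: [0.6586, -0.2102, 0.0855]
tcp_rot: [-0.675, 0.207, -0.209, 0.676]
wrist_force: [0.2, 3.1, 6.2]
grip_width: 0.141
```

```bash
python3 tq.py
```

```text
t25.73 yaw-34.19 z0.0855 Tz 0.246 tau7 0.180 F [0.2 3.1 6.2]
```

arm_command --targets '[[[0, 0, 0], [0, 0, 0]], [[0, 0, 0], [0, 0, 0]], [[0, 0, 0], [0, 0, 0]], [[0, 0, 0.8], [0, 0, 0]], [[0, 0, 1.9], [0, 0, 0]]]' --grip 45

```text
t: 26.15
tcp_pos: [0.6543, -0.2109, 0.1384]
tcp_rot: [0.676, -0.21, 0.205, -0.676]
wrist_force: [0.9, 0.7, 0.7]
grip_width: 0.491
```

arm_command --targets '[[[0, 0.7, 0], [0, 0, -1.0]], [[0, 1.5, 0], [0, 0, -2.0]], [[-0.1, 2.3, 0], [0, 0, -3.0]], [[-0.1, 3.2, 0], [0, 0, -4.0]], [[-0.2, 4.1, 0], [0, 0, -5.0]]]'

```text
t: 26.57
tcp_pos: [0.651, -0.088, 0.1412]
tcp_rot: [0.598, -0.377, 0.378, -0.598]
wrist_force: [0.9, 0.9, 0.2]
grip_width: 0.512
```

arm_command --targets '[[[0, 0.9, 0], [0, 0, -1.0]], [[0, 1.8, 0], [0, 0, -2.0]], [[-0.1, 2.7, 0], [0, 0, -3.0]], [[-0.1, 3.6, 0], [0, 0, -4.0]], [[-0.18, 4.6, 0], [0, 0, -4.8]]]'

```text
t: 26.98
tcp_pos: [0.6457, 0.0497, 0.1412]
tcp_rot: [0.485, -0.514, 0.515, -0.485]
wrist_force: [0.6, -0.6, 0.7]
grip_width: 0.508
```

arm_command --targets '[[[0, 0, 0], [0, 0, 0]], [[0, 0, 0], [0, 0, 0]], [[0, 0, 0], [0, 0, 0]], [[0, 0, 0], [0, 0, 0]]]'

```text
t: 27.32
tcp_pos: [0.6458, 0.0475, 0.1414]
tcp_rot: [0.487, -0.513, 0.514, -0.486]
wrist_force: [-1.1, -0.9, 0.3]
grip_width: 0.508
```

```bash
python3 -c "
from h import *
rep()"
```

```text
t27.32 p [0.6458 0.0475 0.1414] yaw-93.1 F [-1.1 -0.9  0.3] T [-0.043  0.061 -0.009] g44.8 q7 0.20
```

Left grip again, then very small steps.

arm_command --targets '[[[0.04, 0.1, -0.7], [0, 0, 0]], [[0.04, 0.1, -1.5], [0, 0, 0]], [[0.04, 0.1, -1.9], [0, 0, 0]], [[0.04, 0.1, -1.9], [0, 0, 0]]]'

```text
t: 27.65
tcp_pos: [0.6449, 0.0511, 0.0815]
tcp_rot: [-0.488, 0.514, -0.512, 0.485]
wrist_force: [-0.2, 0.1, -0.6]
grip_width: 0.51
```

arm_command --targets '[[[0, 0, 0], [0, 0, 0]], [[0, 0, 0], [0, 0, 0]], [[0, 0, 0], [0, 0, 0]], [[0, 0, 0], [0, 0, 0]], [[0, 0, 0], [0, 0, 0]]]' --grip 5

```text
t: 28.07
tcp_pos: [0.6474, 0.0527, 0.085]
tcp_rot: [0.486, -0.513, 0.513, -0.487]
wrist_force: [-2.9, 0.0, 2.8]
grip_width: 0.158
```

arm_command --targets '[[[0, 0, 0], [0, 0, 0]]]'

```text
t: 28.15
tcp_pos: [0.6469, 0.0527, 0.085]
tcp_rot: [-0.487, 0.513, -0.513, 0.487]
wrist_force: [-2.5, 0.7, 4.9]
grip_width: 0.139
```

```bash
python3 -c "
from h import *
rep()"
```

```text
t28.15 p [0.6469 0.0527 0.085 ] yaw-93.0 F [-2.5  0.7  4.9] T [-0.055  0.643  0.055] g12.2 q7 0.23
```

arm_command --targets '[[[0, 0, -0.002], [0, 0, -0.2]]]'

```text
t: 28.23
tcp_pos: [0.647, 0.0527, 0.0849]
tcp_rot: [-0.481, 0.518, -0.518, 0.482]
wrist_force: [-3.2, -0.1, 7.1]
grip_width: 0.136
```

```bash
python3 tq.py
```

```text
t28.23 yaw-94.18 z0.0849 Tz 0.250 tau7 0.298 F [-3.2 -0.1  7.1]
```

arm_command --targets '[[[0, 0, -0.002], [0, 0, -0.15]]]'

```text
t: 28.32
tcp_pos: [0.647, 0.0527, 0.0849]
tcp_rot: [-0.477, 0.522, -0.522, 0.477]
wrist_force: [-2.6, -0.0, 7.2]
grip_width: 0.14
```

```bash
python3 tq.py
```

```text
t28.32 yaw-95.13 z0.0849 Tz 0.174 tau7 -0.045 F [-2.6 -0.   7.2]
```

arm_command --targets '[[[0, 0, -0.002], [0, 0, -0.1]]]'

```text
t: 28.4
tcp_pos: [0.6471, 0.0527, 0.0849]
tcp_rot: [-0.474, 0.524, -0.524, 0.475]
wrist_force: [-3.4, -0.1, 7.4]
grip_width: 0.137
```

```bash
python3 tq.py
```

```text
t28.40 yaw-95.72 z0.0849 Tz 0.259 tau7 -0.158 F [-3.4 -0.1  7.4]
```

arm_command --targets '[[[0, 0, -0.002], [0, 0, -0.1]]]'

```text
t: 28.48
tcp_pos: [0.6471, 0.0527, 0.0849]
tcp_rot: [-0.472, 0.527, -0.527, 0.472]
wrist_force: [-3.4, 0.6, 7.0]
grip_width: 0.137
```

```bash
python3 tq.py
```

```text
t28.48 yaw-96.31 z0.0849 Tz 0.271 tau7 -0.105 F [-3.4  0.6  7. ]
```

```bash
python3 - <<'E'
from h import *
v=[]
for i in range(12):
    arm.get_image('scene'); v.append(arm.read_state()['wrist_torque'][2])
print(np.round(v,3),np.mean(v),np.std(v))
E
```

```text
[0.202 0.239 0.213 0.216 0.159 0.238 0.253 0.203 0.222 0.23  0.168 0.229] 0.21424785880124878 0.02662453548256499
```

Left rises about 0.07–0.09 N m (≈ 30 N) and right about 0.10 N m (≈ 40 N), at 135.9° and 133.3° of total turn. That is firm and level, so I'll release and check.

arm_command --targets '[[[0, 0, 0], [0, 0, 0]], [[0, 0, 0], [0, 0, 0]], [[0, 0, 0], [0, 0, 0]], [[0, 0, 0.8], [0, 0, 0]], [[0, 0, 1.9], [0, 0, 0]]]' --grip 45

```text
t: 29.5
tcp_pos: [0.6446, 0.0529, 0.1386]
tcp_rot: [-0.474, 0.528, -0.526, 0.47]
wrist_force: [-0.5, 1.3, 0.2]
grip_width: 0.49
```

arm_command --targets '[[[0, -0.5, 0.8], [0, 0, 1.1]], [[-0.5, -1.2, 1.6], [0, 0, 2.2]], [[-1.0, -1.9, 2.2], [0, 0, 3.3]], [[-1.3, -2.6, 2.8], [0, 0, 4.4]], [[-1.5, -3.3, 3.4], [0, 0, 5.5]]]'

```text
t: 29.92
tcp_pos: [0.6009, -0.0474, 0.2439]
tcp_rot: [-0.603, 0.369, -0.369, 0.603]
wrist_force: [1.1, 0.2, 0.4]
grip_width: 0.51
```

arm_command --targets '[[[-0.2, -0.4, 0.4], [0, 0, 1.1]], [[-0.4, -0.8, 0.6], [0, 0, 2.2]], [[-0.4, -1.1, 0.6], [0, 0, 3.3]], [[-0.4, -1.1, 0.6], [0, 0, 4.4]], [[-0.4, -1.1, 0.6], [0, 0, 5.5]]]'

```text
t: 30.33
tcp_pos: [0.5899, -0.0804, 0.2612]
tcp_rot: [-0.683, 0.183, -0.184, 0.683]
wrist_force: [-0.4, -0.0, -0.7]
grip_width: 0.513
```

arm_command --targets '[[[0, 0, 0], [0, 0, 1.1]], [[0, 0, 0], [0, 0, 2.2]], [[0, 0, 0], [0, 0, 3.3]], [[0, 0, 0], [0, 0, 4.4]], [[0, 0, 0], [0, 0, 5.4]]]' --grip 88

```text
t: 30.75
tcp_pos: [0.5899, -0.0794, 0.2608]
tcp_rot: [-0.707, -0.015, 0.015, 0.707]
wrist_force: [0.2, 0.5, 1.1]
grip_width: 0.861
```

arm_command --targets '[[[0, 0, 0], [0, 0, 0]], [[0, 0, 0], [0, 0, 0]], [[0, 0, 0], [0, 0, 0]]]'

```text
t: 31.0
tcp_pos: [0.59, -0.0794, 0.2609]
tcp_rot: [-0.707, -0.012, 0.012, 0.707]
wrist_force: [-0.3, -0.1, -0.1]
grip_width: 1.0
```

```bash
python3 - <<'E'
from h import *
rep(); s=arm.read_state(); im=arm.get_image('wrist')
np.save('w4.npy',np.r_[s['tcp_pos'],s['tcp_rot']])
im=cv2.cvtColor(im,cv2.COLOR_RGB2BGR)
cv2.imwrite('pics/w4.png',cv2.convertScaleAbs(cv2.resize(im[100:340,165:485],None,fx=2.5,fy=2.5,interpolation=cv2.INTER_CUBIC),alpha=1.6,beta=15))
E
```

```text
t31.00 p [ 0.59   -0.0794  0.2609] yaw1.9 F [-0.3 -0.1 -0.1] T [0.034 0.008 0.006] g88.1 q7 1.81
```

View pics/w4.png

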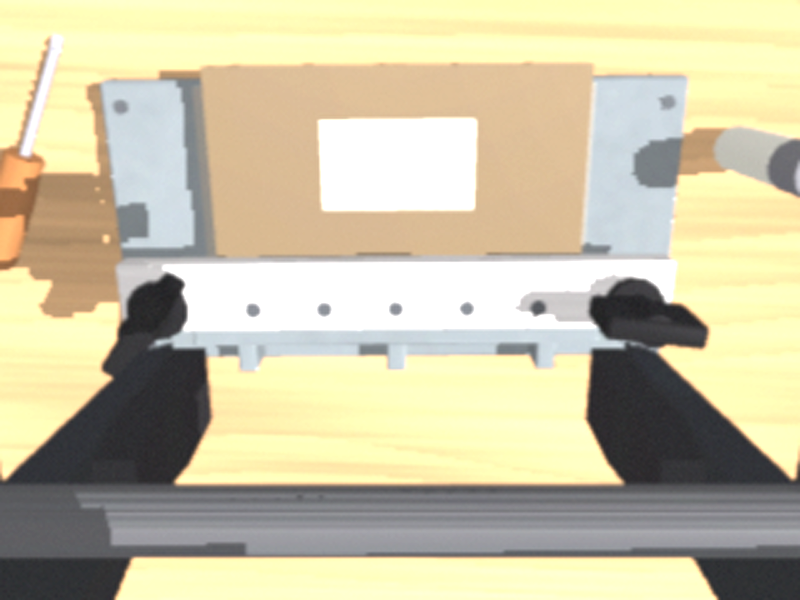

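The file edge (203,68)–(592,64) is still parallel to the base edge (102,83)–(686,77), the knobs are turned, the bystanders are in place and the gripper is clear. One numeric check, then hand in.

```bash
python3 - <<'E'
from h import *
w=np.load('w4.npy'); W=cam('wrist',dict(tcp_pos=w[:3],tcp_rot=w[3:]))
r=lambda u,v,z:ray((165+u/2.5,100+v/2.5),z,W)
a,b,c,d=r(102,83,.022),r(686,77,.022),r(203,68,.0485),r(592,64,.0485)
y1,y2=[np.arctan2(-(q-p)[0],(q-p)[1]) for p,q in((a,b),(c,d))]
o=((a+b)/2-(c+d)/2)@[np.cos(y1),np.sin(y1),0]; print(y1,y2,o)
if abs(y1-y2)<.02 and o<.0105: print(arm.hand_in())
E
```

```text
0.042881823426241035 0.042839795674122605 0.008443641254879638
the job is handed in; nothing more can be done
None
```

The file is clamped flush against the fence and the job is handed in, at about 31 s of the 72 s allowed. The hand-in gave no verdict.

- **Push:** The first push slid over the file without moving it, because the open fingertips sit about 18 mm higher than the tool point. I backed off, went lower and pushed it home until it met the fence (about 11 N). The file ended 0.002 rad off the clamp's angle, with 7.7 mm of overhang against 8 mm at home.
- **Winding down:** I turned the knobs by turns, at most 75° at a time. The totals are about 136° left and 133° right, so the screws differ by about 0.1 mm by knob angle; the bar's level itself was not measured.
- **Hold:** The turning moment rose by about 0.07–0.09 N m on the left (about 30 N) and 0.10 N m on the right (about 40 N). That makes roughly 70 N in all, but the wrist torque readings are noisy, so it could be about 10 N either way.
- **Last check:** After release, the angle error measured under 0.001 rad and the overhang 8.4 mm. The gripper was clear, and the glue stick and bodkin were where they had been; the other bystanders were out of that picture and not rechecked.

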